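Sort two ferrules on an angled plug gauge

TASK

Two brass ferrules look alike, but only one has the right bore. Take either one, slide it down the leaning steel gauge pin as far as it will go and pause there a moment, then stand it mouth down in the green tray if it went fully home against the shoulder, or in the red tray if it stuck part-way at the pin's thicker section; only then take the other one and do the same. Leave the tape, the red cap, the sanding block and the screwdriver where they are.

Things in the scene. Friction and masses are not known exactly. Their poses are not given: they have to be found in the camera images.
- ferrule_1: closed brass cup-shaped ferrule, 30 mm outside diameter, 48 mm long, 90 g, two thin dark rings near its mouth; starts standing mouth down on the bench. Origin: centre of the mouth; z along the axis to the closed end (up at the start). Blind bore 42 mm deep. Looks like the other one: one has a 19 mm bore, one 13 mm; only the gauge pin tells which
- ferrule_2: closed brass cup-shaped ferrule, 30 mm outside diameter, 48 mm long, 90 g, two thin dark rings near its mouth; starts standing mouth down on the bench. Origin: centre of the mouth; z along the axis to the closed end (up at the start). Blind bore 42 mm deep. Looks like the other one: one has a 19 mm bore, one 13 mm; only the gauge pin tells which
- gauge_pin: steel gauge pin leaning 35 degrees from vertical, roughly towards the robot, rising from a flat round dark shoulder (34 mm diameter) on a blue base (100 x 80 x 30 mm, fixed). Origin: centre of the shoulder's face, about 59 mm above the bench; z along the pin to its tip, y level. A ferrule with the 19 mm bore goes home, mouth at z = 0; the 13 mm bore stops with its mouth at about z = 22 mm
- pin_tip (a point): tip of the gauge pin, 38 mm from the shoulder. From the shoulder up: thick section of 16 mm diameter for 20 mm, a cone to 10 mm diameter at 25 mm, thin section of 10 mm diameter to 32 mm, then a nose tapering to 4 mm diameter at the tip
- tray_green: square wooden tray with a green floor and green marks on its sides, 110 x 110 mm, rim 15 mm high, walls 4 mm, floor 4 mm above the bench, fixed to the bench. Origin: centre of its underside on the bench, z up
- tray_red: square wooden tray with a red floor and red marks on its sides, 110 x 110 mm, rim 15 mm high, walls 4 mm, floor 4 mm above the bench, fixed to the bench. Origin: centre of its underside on the bench, z up
- tape_roll: roll of beige masking tape, 105 mm across, 24 mm high, lying flat on the bench. A bystander; origin at the centre of its underside
- red_cap: red spray-can cap, 60 mm across, 29 mm high, on the bench. A bystander; origin at the centre of its underside
- sander: brown sanding block, 60 x 100 x 28 mm, long side along its y. A bystander; origin at the centre of its underside
- driver: screwdriver with an orange handle, 27 x 192 x 27 mm, lying along its y. A bystander; origin at the centre of its underside
Not all that is in view belongs to the job. Leave any pink or turquoise look-alike of the ferrule_1 alone.

How it is judged:
By the outcome, as a careful person would: the job done as asked, in the order asked, and still so for the second after the job is handed in, with the robot touching nothing.
It also fails if it takes over 72 s, if anything falls off the work surface, if the arm or the gripper's body presses on something with over 40 N, if the wrist force passes 120 N, or if a joint passes its speed limit or range.

ROBOT

A 6-joint arm with a two-finger parallel gripper is mounted at the origin on a cart in front of the work surface, level with it; the furniture and walls round the work are solid. World frame = base frame: x ahead of the robot, y to its left, z up, the work surface at z = 0. Lengths are in mm, angles in rad, forces in N, time in s.
With the tool pointing down it reaches from about 350 to 875 mm from the base axis. Payload 4.2 kg.
Tool frame: the origin (TCP) lies at the very end of the fingers, on their centre line; the grasp point (between the pads) lies 19 mm behind it; z points along the fingers, y is the line along which they close (so a half turn about z gives the same grasp; the last joint's range is limited). The gripper opens to 87 mm and grips with 3 to 60 N. Pads are 19 mm wide; open, the fingers measure 117 mm over their backs; the gripper's body (75 mm by 190 mm) begins 51 mm behind the grasp point.
Start: joints at [1.447, 0.385, 0.008, 0, -1.194, -0.259], TCP at [233.416, 579.755, 189.95] pointing down, gripper open.
Joint ranges: [-3.14, 3.14], [-1.21, 2.06], [-1.07, 1.41], [-3.16, 2.05], [-2.99, -0.16], [-3.1, 3.1]. Speed limits (rad/s): [2.79, 2.79, 3.14, 3.14, 3.14, 3.14].

INTERFACE

Orientations are given as a unit quaternion [x, y, z, w].
In Python, from workcell import manip gives the robot as it stands. The module is installed in compiled form; this text tells all that it offers.
- The arm moves only by the tool arm_command, never from a script. Its argument "targets" is a list of rows, each a list of 3 entries, a list of its own where there are three numbers: the shift along the tool's x, y, z in cm, then the turn, a rotation vector about the tool's x, y, z in degrees, then the opening, from 0 (shut) to 1 (fully open). In form: [[[tx, ty, tz], [wx, wy, wz], hand], ...]. A call has exactly 10 rows; each row shifts and turns the commanded pose from where the row before left it, along the tool's axes as they then stand; what a row does not reach is not made up. A row lasts 1/10 s, in which the tool goes at most 50 mm and 8.59 degrees, less where a joint would pass 70% of its speed; a pose out of reach is approached as far as the arm can. A call with a gripper value outside its range is refused whole. The fingers move at their own pace and stop on an object; the grip force is fixed at half the most. Time passes only in rows, so rows that do not move let the fingers close, or fill a call up. It gives the time, the measured TCP pose, the force, the opening and the grip force at its end, in the units of the state.
- manip.get_obs(): the state, without advancing time (a new reading comes with each control period).
- manip.snapshot(name): name is "side" or "top"; returns a dict with "image" (384x512x3 uint8, red, green, blue), "camera_matrix" (3x3 intrinsics, pixels), "k1" (the pictures are not rectified: a ray, as slopes to the right and down, at radius r is drawn at 1 + k1 r^2 times it, then the intrinsics apply), "R" (3x3) and "t" (3): a world point X has camera coordinates R X + t. Camera axes: x right, y down, z forward; pixel columns grow to the right and rows downward; lengths in mm; the calibration is good to about 2 mm. A picture is of the moment at which its call begins. There is no depth.
- manip.close_job(): hands the job in; it is judged then, once.
Trained networks look in the newest picture that a camera, given by its name, has taken for a name from the list of things; names that differ only in an ending like _2 or _b are one class to them, and where a whole thing is asked for, a point or a joint stands for the part that bears it (a point fixed in the world has none). Each returns a list of dicts, best first, with "score" (0 to 1); they miss things now and then, are a little off and sometimes report something else, mostly with a low value. They report only what shows in the picture. A call takes as long as a camera call. They do not tell look-alikes from the thing itself.
- manip.cut_out(camera, label): "mask" (384x512 bool, what is visible of it) and "at" ([column, row] in pixels, amid what is visible of it).
The state is a dict: "clock": time; "joint_pos": joint angles; "dq": joint speeds; "joint_torque": joint torques, N m; "ee_pos": TCP position; "eef_rot": TCP orientation; "contact_force": force on the tool from outside, world axes, zero at the start; "moment": the same for the moment, N m; "opening": finger opening in mm; "grip_force": force on a finger pad.
Only numpy, scipy, OpenCV 4.12 (cv2) and the standard library are available. Lean on these libraries where they do the work, as an engineer would, in place of code of your own. Each camera call takes 0.05 s, during which the arm holds its last target. There are 200 camera calls.

## Working session

There is one attempt and no reset: what is moved stays moved. The work goes in short steps, Python scripts to look and compute and a tool call to move; the robot and the scene stay as the last step left them, time stands still between calls to the robot, and variables do not carry over. Pictures are saved under pics/ and viewed, at most 10 in all, crops included, and the job is handed in when it is done.

Besides the shell and the picture viewer there is one more tool, called after "Call:" as name(argument=value, ...), one argument or row to a line, values as JSON. arm_command: Moves the arm, as the interface text tells. Its arguments: {"type":"object","properties":{"targets":{"type":"array"}},"required":["targets"]}

```bash
mkdir -p pics; cat > h.py <<'E'
import numpy as np,cv2
from workcell import manip
from scipy.spatial.transform import Rotation as Ro
def snap(n,f=None):
    s=manip.snapshot(n)
    if f: cv2.imwrite('pics/'+f,s['image'][:,:,::-1])
    return s
def ray(s,p):
    K=np.array(s['camera_matrix']);q=np.linalg.solve(K,[p[0],p[1],1.])[:2]
    u=q.copy()
    for _ in range(20): u=q/(1+s['k1']*(u@u))
    R=np.array(s['R']);t=np.array(s['t'])
    return -R.T@t, R.T@np.array([u[0],u[1],1.])
def at_z(s,p,z):
    o,d=ray(s,p); return o+d*(z-o[2])/d[2]
def proj(s,X):
    c=np.array(s['R'])@np.array(X)+np.array(s['t']);u=c[:2]/c[2];u=u*(1+s['k1']*(u@u))
    return (np.array(s['camera_matrix'])@[u[0],u[1],1])[:2]
def tri(s1,p1,s2,p2):
    o1,d1=ray(s1,p1);o2,d2=ray(s2,p2)
    a=np.linalg.lstsq(np.c_[d1,-d2],o2-o1,rcond=None)[0]
    A=o1+d1*a[0];B=o2+d2*a[1];return (A+B)/2,np.linalg.norm(A-B)
E
python3 - <<'E'
from h import *
S={n:snap(n,n+'0.png') for n in('side','top')}
im=np.vstack([cv2.imread('pics/top0.png'),cv2.imread('pics/side0.png')])
for n in S:
    print(n,S[n]['k1'],np.round(-np.array(S[n]['R']).T@S[n]['t']))
    for l in('ferrule_1','gauge_pin','tray_green','tray_red','tape_roll','red_cap','sander','driver'):
        for d in manip.cut_out(n,l):print(n,l,round(d['score'],2),np.round(d['at']),d['mask'].sum(),np.round(at_z(S[n],d['at'],0)))
print(manip.get_obs())
E
```

```text
side -0.1426751026965015 [114. 919. 936.]
side ferrule_1 0.75 [220. 297.] 198 [494. 283.  -0.]
side ferrule_1 0.63 [200. 282.] 227 [561. 261.  -0.]
side ferrule_1 0.58 [226. 254.] 242 [540. 147.  -0.]
side ferrule_1 0.45 [178. 270.] 189 [633. 246.  -0.]
side gauge_pin 0.5 [241. 200.] 197 [593. -77.   0.]
side tray_green 0.94 [298. 158.] 768 [ 499. -346.    0.]
side tray_red 0.37 [297. 161.] 768 [ 497. -331.    0.]
side tape_roll 0.71 [239. 202.] 209 [596. -64.  -0.]
side red_cap 0.58 [315. 216.] 218 [361. -88.   0.]
side sander 0.85 [144. 261.] 874 [736. 252.   0.]
side driver 0.74 [215. 182.] 150 [ 705. -125.    0.]
top -0.06457945054657338 [ 324.  -35. 1039.]
top ferrule_1 0.72 [182. 189.] 123 [531. 181.   0.]
top ferrule_1 0.7 [136. 203.] 155 [487. 309.   0.]
top ferrule_1 0.57 [158. 154.] 146 [635. 260.   0.]
top ferrule_1 0.49 [151. 176.] 138 [566. 273.   0.]
top gauge_pin 0.73 [254. 175.] 177 [581. -23.   0.]
top tray_green 0.83 [366. 205.] 1498 [ 506. -346.    0.]
top tray_green 0.63 [261. 249.] 415 [371. -51.   0.]
top tray_red 0.97 [313. 194.] 1496 [ 531. -195.    0.]
top ta
[... 318 characters left out ...]
_pos': array([ 1.44660255e+00,  3.84700239e-01,  7.88110695e-03, -1.97414359e-05,
       -1.19398540e+00, -2.58603918e-01]), 'dq': array([ 9.66723917e-05, -6.13788714e-04,  1.57496831e-03, -1.33388448e-03,
        5.68070917e-05,  9.07406450e-04]), 'joint_torque': array([ 4.79961022e-05, -3.90454423e+01,  1.87623024e+01,  4.22433704e+00,
        1.55903818e-02, -1.59524490e-05]), 'ee_pos': array([233.40801267, 579.75084535, 189.93958845]), 'eef_rot': array([ 9.81738399e-01, -1.90235948e-01, -8.88185988e-06,  4.71139385e-06]), 'contact_force': array([0.62934105, 0.50366713, 0.0235427 ]), 'moment': array([-0.03544908, -0.00636748,  0.01939239]), 'grip_force': 0.0, 'opening': 87.04581557218843}
```

View pics/top0.png

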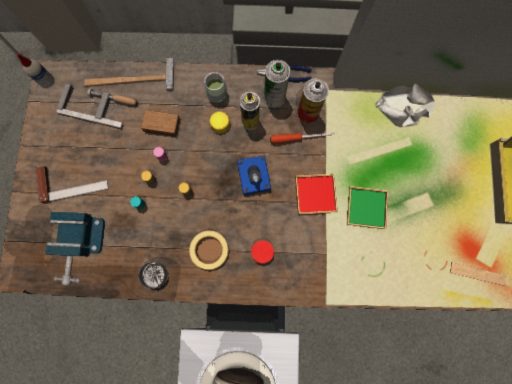

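View pics/side0.png

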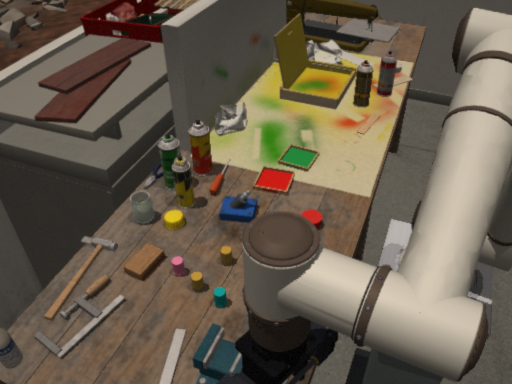

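The top picture shows brass cups at (147,176) and (184,188), a pink look-alike at (159,153) and a turquoise one at (136,203). The gauge pin is at (254,175), the red tray at (317,194) and the green tray at (367,207). In the side picture the brass cups are at (198,282) and (227,255), pink at (178,266) and turquoise at (220,297).

Candidates for the ferrule are those four. By the description I choose the two brass ones, and check them and the pin in one crop.

```bash
python3 - <<'E'
from h import *
S={n:snap(n) for n in('side','top')}
a=S['top']['image'][130:220,120:280,::-1]; b=S['side']['image'][175:310,160:270,::-1]
a=cv2.resize(a,None,fx=3,fy=3,interpolation=2);b=cv2.resize(b,None,fx=4,fy=4,interpolation=2)
c=np.zeros((600,800,3),np.uint8);c[:270,:480]=a[:,:480]
c[:540,360:800]=b
c[:270,:360]=cv2.resize(S['top']['image'][130:220,135:225,::-1],(360,270))[:]
c[270:540,:360]=cv2.resize(S['top']['image'][150:200,225:292,::-1],(360,270),interpolation=2)
cv2.imwrite('pics/crop.png',c)
for n in S:print(n,proj(S[n],[233,580,190]),proj(S[n],[0,0,0]))
for n in S:
    d=manip.cut_out(n,'pin_tip');print(n,[(round(e['score'],2),e['at'],e['mask'].sum()) for e in d])
# brass fits: compare mask bbox/centroid vs cylinder model
for pt,ps in(((151,176),(200,282)),((182,189),(226,254))):print()
for n in S:
  for e in manip.cut_out(n,'ferrule_1'):
    y,x=np.nonzero(e['mask']);m=S[n]['image'][e['mask']].mean(0)
    print(n,np.round(e['at']),m.round(),x.min(),x.max(),y.min(),y.max(),x.mean(),y.mean())
E
```

```text
side [277.11277138 404.16044777] [435.98044877 268.98035667]
top [-14.35323823 293.20454931] [236.5743316  390.12659149]
side [(0.58, [240.8, 199.2], np.int64(194))]
top [(0.51, [255.9, 172.9], np.int64(160))]


side [178. 268.] [131.  71.  86.] 171 184 256 276 178.0754716981132 265.95754716981133
side [218. 296.] [19. 89. 85.] 213 226 287 307 219.63963963963963 297.2522522522523
side [200. 282.] [107.  83.  39.] 191 203 272 292 197.0 281.725321888412
top [151. 177.] [142. 111.  54.] 141 155 171 184 148.21428571428572 177.74675324675326
top [157. 153.] [154.  98. 115.] 153 167 147 161 159.96815286624204 154.10191082802547
top [185. 189.] [180. 142.  66.] 179 190 183 194 184.35 188.88
top [137. 203.] [ 42. 127. 122.] 131 144 196 208 137.5078125 201.921875
```

View pics/crop.png

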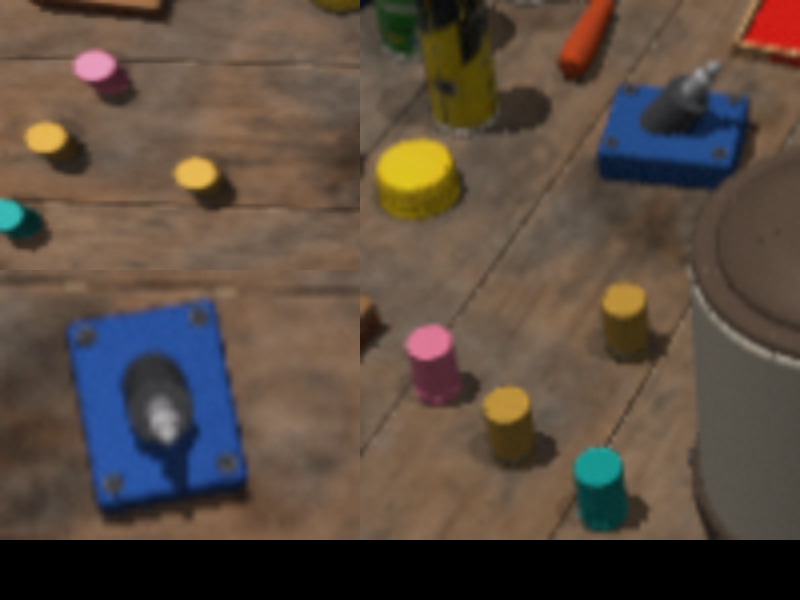

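The crop confirms two brass cups, both clearly distinct from the pink and turquoise ones. The pin tip is at about (248,191) in side and (255,181) in top. Next I fit the poses.

```bash
cat > fit.py <<'E'
from h import *
from scipy.optimize import minimize
th=np.linspace(0,2*np.pi,40,endpoint=False)
def ring(r,z):return np.c_[r*np.cos(th),r*np.sin(th),0*th+z]
def sil(s,P,k=8):
    q=np.array([proj(s,p) for p in P]);h=cv2.convexHull(((q+.5)*k).astype(np.float32)).astype(np.int32)
    m=np.zeros((384*k,512*k),np.uint8);cv2.fillPoly(m,[h],255)
    return cv2.resize(m,(512,384),interpolation=cv2.INTER_AREA)/255.
def hsv(s):return cv2.cvtColor(s['image'],cv2.COLOR_RGB2HSV).astype(int)
def colmask(s,lo,hi):
    return cv2.inRange(cv2.cvtColor(s['image'],cv2.COLOR_RGB2HSV),lo,hi)
def fitm(S,M,pts,x0,step):
    def c(x):return sum(np.abs(sil(S[n],pts(x))-M[n]).sum() for n in M)
    x0=np.array(x0,float);sim=np.vstack([x0]+[x0+np.eye(len(x0))[i]*step[i] for i in range(len(x0))])
    return minimize(c,x0,method='Nelder-Mead',options=dict(initial_simplex=sim,xatol=.1,fatol=.2,maxfev=120))
E
python3 - <<'E'
from fit import *
S={n:snap(n) for n in('side','top')}
def near(m,p,r):
    w=np.zeros_like(m);cv2.circle(w,tuple(p),r,255,-1);return (m&w)/255.
B={n:colmask(S[n],(12,125,60),(28,255,255)) for n in S}
cyl=lambda x:np.vstack([ring(15,0),ring(15,48)])+[x[0],x[1],0]
for ps,pt,x0 in(((198,282),(148,177),(560,265)),((227,255),(184,189),(530,170))):
    M={'side':near(B['side'],ps,15),'top':near(B['top'],pt,12)}
    r=fitm(S,M,cyl,x0,(8,8));print('ferrule',r.x,r.fun,[M[n].sum() for n in M])
    for n in S:
        q=fitm({n:S[n]},{n:M[n]},cyl,r.x,(5,5));print('  ',n,q.x,q.fun)
U={n:colmask(S[n],(105,140,40),(125,255,255)) for n in S}
M={'side':near(U['side'],(239,205),25),'top':near(U['top'],(255,175),28)}
# fill pin-hidden area with a hull
for n in M:
    y,x=np.nonzero(cv2.morphologyEx(M[n],cv2.MORPH_OPEN,np.ones((2,2))));m=np.zeros((384,512),np.uint8)
    cv2.fillPoly(m,[cv2.convexHull(np.c_[x,y].astype(np.int32))],1);M[n]=m*1.
def box(x):
    P=np.array([[a,b,z] for a in(-50,50) for b in(-40,40) for z in(0,30)])@Ro.from_euler('z',x[2],degrees=True).as_matrix().T
    return P+[x[0],x[1],0]
for y0 in(10,190-180,-10):
  r=fitm(S,M,box,(580,-25,y0),(8,8,8));print('base',r.x,r.fun,[M[n].sum() for n in M])
tip,e=tri(S['side'],(247.8,191.3),S['top'],(255,181));print('tip',tip,e)
for n,names in(('top',('tray_red','tray_green')),):
    for l in names:
        d=manip.cut_out(n,l)[0];y,x=np.nonzero(d['mask']);print(l,at_z(S[n],(x.mean(),y.mean()),8),d['score'])
        print(cv2.minAreaRect(np.array([at_z(S[n],p,8)[:2] for p in zip(x,y)],np.float32)))
E
```

```text
ferrule [558.74328613 275.25958252] 106.21960784313725 [np.float64(188.0), np.float64(107.0)]
   side [561.77703857 270.71398926] 53.321568627450986
   top [559.43912983 276.76108789] 51.03137254901961
ferrule [528.56850433 168.47941208] 78.94901960784314 [np.float64(183.0), np.float64(116.0)]
   side [528.11135101 169.3384819 ] 42.84705882352941
   top [530.43456364 169.57259941] 33.97254901960784
base [574.69947251 -24.11205575  15.63470374] 281.0 [np.float64(765.0), np.float64(976.0)]
base [574.69947251 -24.11205575  15.63470374] 281.0 [np.float64(765.0), np.float64(976.0)]
base [574.42858418 -24.48577141  14.98382946] 281.32941176470587 [np.float64(765.0), np.float64(976.0)]
tip [545.56097049 -27.81950867  83.73745584] 3.269555635535259
tray_red [ 532.190231   -202.48836994    8.        ] 0.7
((533.49169921875, -202.21788024902344), (109.9638442993164, 112.87857055664062), 2.0365469455718994)
tray_green [ 497.87778743 -347.81613148    8.        ] 0.96
((498.86383056640625, -348.4484558105469), (114.76048278808594, 115.5701904296875), 85.74749755859375)
```

```bash
cat > ov.py <<'E'
from fit import *
def overlay(S,O,yaw,base,f,draw=True):
    Rz=Ro.from_euler('z',yaw,degrees=True);ax=Rz.apply([-np.sin(.6109),0,np.cos(.6109)])
    out=[]
    for n,(x0,y0,w,h) in(('top',(234,150,44,50)),('side',(214,180,44,50))):
        k=9;im=cv2.resize(S[n]['image'][y0:y0+h,x0:x0+w,::-1],None,fx=k,fy=k,interpolation=cv2.INTER_CUBIC)
        g=lambda X:tuple(int(v) for v in (proj(S[n],X)+.5-[x0,y0])*k)
        for z in(0,30):
            c=[g(np.array([base[0],base[1],z])+Rz.apply([a,b,0])) for a,b in((-50,-40),(50,-40),(50,40),(-50,40))]
            cv2.polylines(im,[np.array(c)],True,(255,255,255),1)
        R=Rz*Ro.from_euler('y',-35,degrees=True)
        for z,r in((0,17),(20,8),(25,5),(38,2)):
            cv2.polylines(im,[np.array([g(np.array(O)+R.apply(p)) for p in ring(r,z)])],True,(0,255,255),1)
        out.append(im)
    cv2.imwrite('pics/'+f,np.hstack(out))
E
python3 - <<'E'
from ov import *
S={n:snap(n) for n in('side','top')}
d=Ro.from_euler('z',11,degrees=True).apply([-np.sin(.6109),0,np.cos(.6109)])
tip=np.array([545.5,-28,90]);overlay(S,tip-38*d,11,(574.6,-24.3),'ov1.png')
E
```

```text
(no output)
```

View pics/ov1.png

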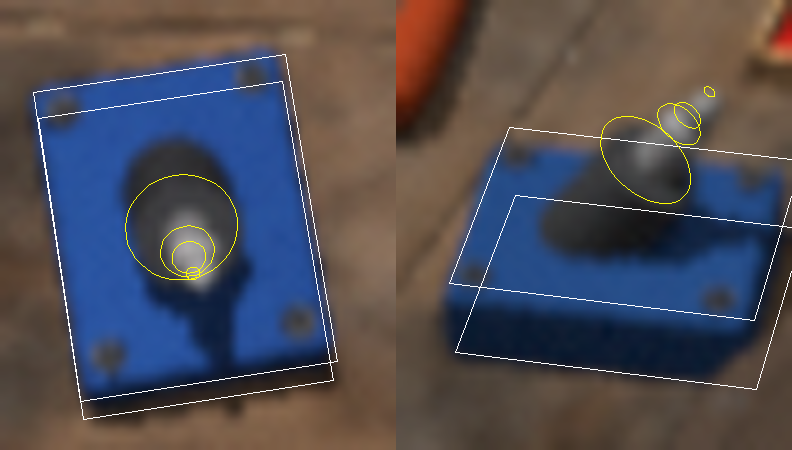

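The base is well placed, with its yaw at about 9–10°. The tip is 1–2 px off between the two views, so I will refine it with the held ferrule beside the pin. First I plan the grasp of the right-hand brass cup at (184,188).

```bash
cat > plan.py <<'E'
from h import *
def pose(yaw,tilt):  # tool x along yaw, z down, tilted forward
    return Ro.from_euler('z',yaw,degrees=True)*Ro.from_euler('x',180,degrees=True)*Ro.from_euler('y',tilt,degrees=True)
def go(pos,yaw=9,tilt=0):
    o=manip.get_obs();Rc=Ro.from_quat(o['eef_rot']);Rt=pose(yaw,tilt)
    print('t %.1f tcp'%o['clock'],o['ee_pos'].round(1),'open %.1f grip %.1f'%(o['opening'],o['grip_force']),'F',o['contact_force'].round(1),'tilt',np.round(Rc.apply([0,0,1]),3))
    print('turn deg',np.degrees((Rc.inv()*Rt).as_rotvec()).round(2),'then shift cm',(Rt.inv().apply(np.array(pos)-o['ee_pos'])/10).round(2))
E
python3 -c "
from plan import *
go([529.5,169,130])"
```

```text
t 1.5 tcp [233.4 579.8 190. ] open 87.3 grip 0.0 F [0.2 0.8 0.2] tilt [-0. -0. -1.]
turn deg [  0.     0.   -30.93] then shift cm [22.82 45.2   6.  ]
```

Call:
arm_command(
  targets=[
    [[0,0,0],[0,0,-7.73],0.6],
    [[0,0,0],[0,0,-7.73],0.6],
    [[0,0,0],[0,0,-7.73],0.6],
    [[0,0,0],[0,0,-7.73],0.6],
    [[2.1,4.1,0],[0,0,0],0.6],
    [[2.1,4.1,0],[0,0,0],0.6],
    [[2.1,4.1,0],[0,0,0],0.6],
    [[2.1,4.1,0],[0,0,0],0.6],
    [[2.1,4.1,0],[0,0,0],0.6],
    [[2.1,4.1,0],[0,0,0],0.6],
  ],
)

```text
clock: 2.5
ee_pos: [397.1, 354.9, 190.3]
eef_rot: [0.997, 0.079, 0.0, -0.0]
contact_force: [1.5, 0.4, 0.2]
opening: 52.1
grip_force: 0.0
```

Call:
arm_command(
  targets=[
    [[2.1,4.1,0],[0,0,0],0.6],
    [[2.1,4.1,0],[0,0,0],0.6],
    [[2.1,4.1,0],[0,0,0],0.6],
    [[2.1,4.1,0],[0,0,0],0.6],
    [[1.8,4.2,0],[0,0,0],0.6],
    [[0,0,2],[0,0,0],0.6],
    [[0,0,2],[0,0,0],0.6],
    [[0,0,2],[0,0,0],0.6],
    [[0,0,0],[0,0,0],0.6],
    [[0,0,0],[0,0,0],0.6],
  ],
)

```text
clock: 3.5
ee_pos: [529.6, 169.0, 130.3]
eef_rot: [0.997, 0.079, 0.0, 0.0]
contact_force: [0.4, 0.2, 0.4]
opening: 52.3
grip_force: 0.0
```

```bash
python3 -c "
from plan import *
go([529.5,169,15])"
```

```text
t 3.5 tcp [529.6 169.  130.3] open 52.3 grip 0.0 F [0.4 0.2 0.4] tilt [ 0. -0. -1.]
turn deg [ 0.03 -0.01  0.01] then shift cm [-0.   -0.   11.53]
```

Call:
arm_command(
  targets=[
    [[0,0,2.5],[0,0,0],0.6],
    [[0,0,2.5],[0,0,0],0.6],
    [[0,0,2.5],[0,0,0],0.6],
    [[0,0,2],[0,0,0],0.6],
    [[0,0,1.5],[0,0,0],0.6],
    [[0,0,0.5],[0,0,0],0.6],
    [[0,0,0],[0,0,0],0],
    [[0,0,0],[0,0,0],0],
    [[0,0,0],[0,0,0],0],
    [[0,0,0],[0,0,0],0],
  ],
)

```text
clock: 4.5
ee_pos: [529.8, 169.3, 15.9]
eef_rot: [0.997, 0.078, 0.001, -0.0]
contact_force: [-0.6, -0.1, -0.5]
opening: 27.9
grip_force: 0.0
```

```bash
python3 -c "
from plan import *
go([500,-41,140],9,35)"
```

```text
t 4.5 tcp [529.8 169.3  15.9] open 27.9 grip 0.0 F [-0.6 -0.1 -0.5] tilt [ 0.002  0.001 -1.   ]
turn deg [-4.00e-02  3.49e+01 -2.00e-02] then shift cm [  2.01  20.3  -13.74]
```

Call:
arm_command(
  targets=[
    [[0,0,0],[0,0,0],0],
    [[0,0,0],[0,0,0],0],
    [[0,0,0],[0,0,0],0],
    [[0,0,0],[0,0,0],0],
    [[0,0,0],[0,0,0],0],
    [[0,0,0],[0,0,0],0],
    [[0,0,0],[0,0,0],0],
    [[0,0,0],[0,0,0],0],
    [[0,0,0],[0,0,0],0],
    [[0,0,0],[0,0,0],0],
  ],
)

```text
clock: 5.5
ee_pos: [532.0, 168.5, 18.8]
eef_rot: [0.997, 0.079, 0.003, 0.0]
contact_force: [0.1, -5.6, 16.1]
opening: 0.5
grip_force: 8.1
```

```bash
python3 - <<'E'
from h import *
S={n:snap(n) for n in('side','top')}
a=cv2.resize(S['top']['image'][130:230,120:230,::-1],(400,364),interpolation=2);b=cv2.resize(S['side']['image'][220:320,160:270,::-1],(400,364),interpolation=2)
cv2.imwrite('pics/c2.png',np.hstack([a,b]))
for n in S: print(n,proj(S[n],[532,168.5,18.8]))
E
```

```text
side [224.80028071 255.73279464]
top [184.99766228 187.79302708]
```

View pics/c2.png

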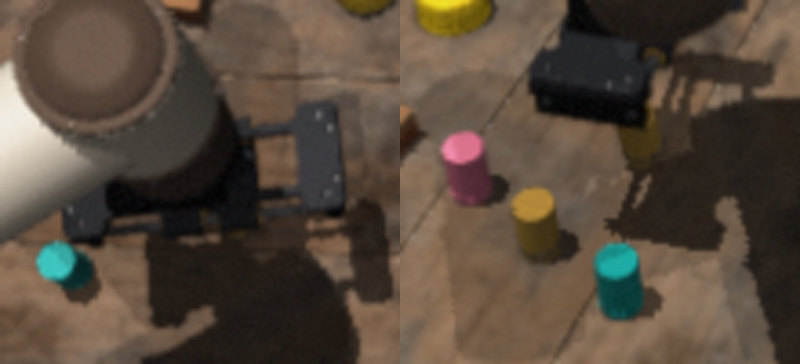

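The fingers shut without holding the cup. Its lower part still shows in side at about (226,258). I open, lift clear and look again.

Call:
arm_command(
  targets=[
    [[0,0,0],[0,0,0],0.6],
    [[0,0,0],[0,0,0],0.6],
    [[0,0,0],[0,0,0],0.6],
    [[0,0,0],[0,0,0],0.6],
    [[0,0,-1],[0,0,0],0.6],
    [[0,0,-2],[0,0,0],0.6],
    [[0,0,-3],[0,0,0],0.6],
    [[0,0,-4],[0,0,0],0.6],
    [[-3,4,0],[0,0,0],0.6],
    [[-3,4,0],[0,0,0],0.6],
  ],
)

```text
clock: 6.6
ee_pos: [482.7, 80.8, 116.2]
eef_rot: [0.997, 0.079, 0.001, -0.001]
contact_force: [0.4, -0.7, -0.8]
opening: 52.0
grip_force: 0.0
```

```bash
python3 - <<'E'
from h import *
S={n:snap(n) for n in('side','top')}
a=cv2.resize(S['top']['image'][130:230,120:230,::-1],(400,364),interpolation=2);b=cv2.resize(S['side']['image'][220:320,160:270,::-1],(400,364),interpolation=2)
cv2.imwrite('pics/c3.png',np.hstack([a,b]))
o=manip.get_obs();print(o['ee_pos'],o['opening'])
for n in S: print(n,proj(S[n],o['ee_pos']))
E
```

```text
[478.07382732  76.78360002 114.90564454] 52.26903962645484
side [256.12573518 211.8391823 ]
top [212.55417916 202.11357869]
```

View pics/c3.png

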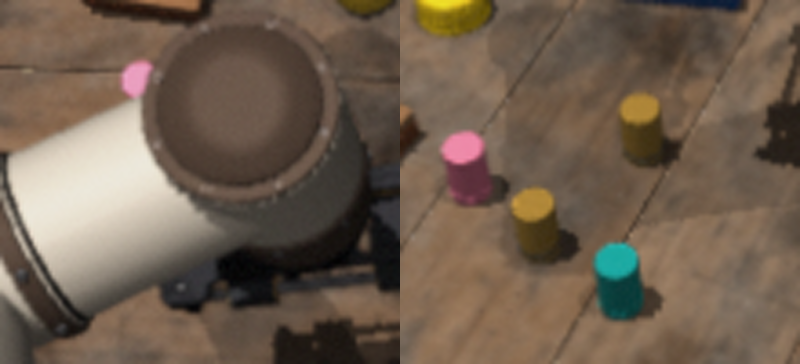

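The cup stands where it was, in side at (226,255), so the fingers closed clear of it. I check where the hand really appears against its reported pose.

```bash
python3 - <<'E'
from plan import *
S={n:snap(n) for n in('side','top')}
o=manip.get_obs();R=Ro.from_quat(o['eef_rot']);p=o['ee_pos'];print(p)
out=[]
for n,(x0,y0,w,h) in(('top',(130,110,170,180)),('side',(170,110,170,180))):
    k=400/w;im=cv2.resize(S[n]['image'][y0:y0+h,x0:x0+w,::-1],None,fx=k,fy=k,interpolation=2)
    g=lambda X:tuple(int(v) for v in (proj(S[n],X)+.5-[x0,y0])*k)
    for y,c in((-26,(0,0,255)),(26,(0,255,0))):
        cv2.line(im,g(p+R.apply([0,y,0])),g(p+R.apply([0,y,-70])),c,1)
    cv2.polylines(im,[np.array([g(p+R.apply([a,b,-70])) for a,b in((-37,-95),(37,-95),(37,95),(-37,95))])],True,(0,255,255),1)
    out.append(im)
cv2.imwrite('pics/c4.png',np.hstack(out))
print([proj(S['side'],q) for q in([520,255,90],)],(np.array(S['side']['R'])[2]).round(2))
E
```

```text
[482.20988313  79.91711266 115.56514514]
[array([212.15804948, 261.47897921])] [ 0.3  -0.71 -0.63]
```

View pics/c4.png

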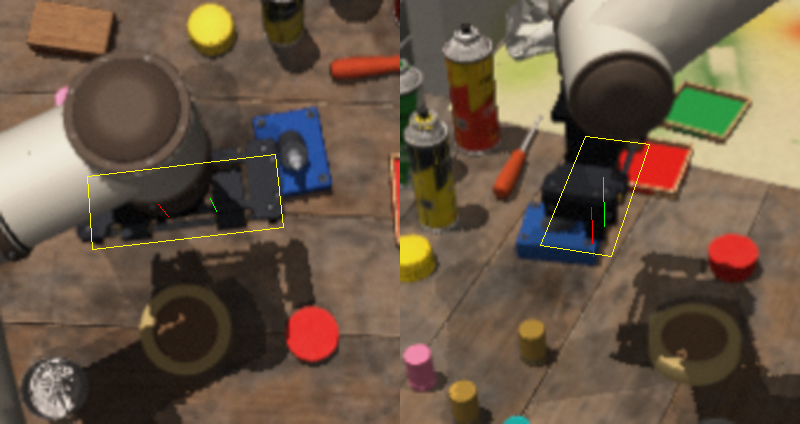

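```bash
python3 - <<'E'
from plan import *
go([529.5,169,115])
s=snap('side')
o=manip.get_obs();print(o['ee_pos'],o['dq'].round(3),o['joint_pos'].round(3))
im=s['image'][170:220,220:275,::-1]
cv2.imwrite('pics/c5.png',cv2.resize(cv2.convertScaleAbs(im,alpha=2.2),None,fx=12,fy=12,interpolation=2))
R=Ro.from_quat(o['eef_rot'])
for y in(-26,26):
  for z in(0,-30,-70):print(y,z,((proj(s,o['ee_pos']+R.apply([0,y,z]))+.5-[220,170])*12).round())
E
```

```text
t 6.8 tcp [482.2  79.9 115.6] open 52.3 grip 0.0 F [-0.3 -0.4  0.6] tilt [ 0.001  0.    -1.   ]
turn deg [-0.02 -0.05 -0.07] then shift cm [ 6.06 -8.06  0.06]
[482.94271232  80.71129279 115.48988696] [ 0.014  0.019  0.021 -0.     0.002  0.002] [ 0.498  0.228 -0.426  0.    -0.916  1.229]
-26 0 [383. 592.]
-26 -30 [380. 486.]
-26 -70 [375. 341.]
26 0 [439. 435.]
26 -30 [437. 331.]
26 -70 [433. 186.]
```

View pics/c5.png

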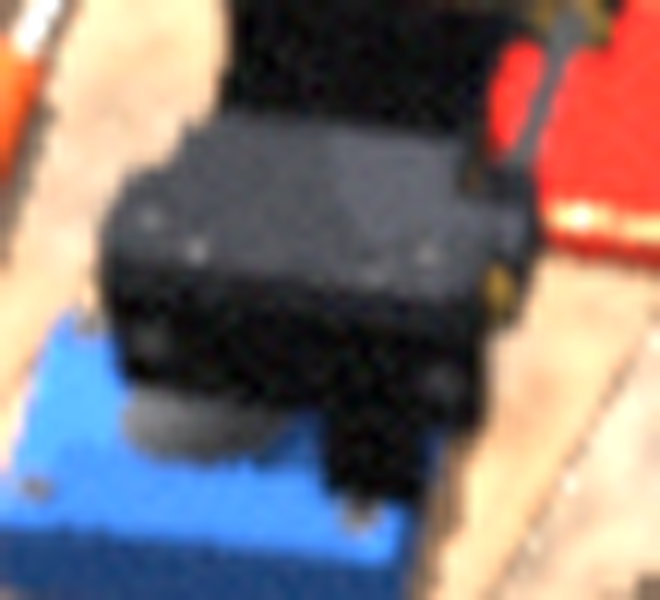

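The fingertip shows at about (375,495) in this crop, against (383,592) predicted, so the real tips sit about 28 mm short of the reported TCP. That also explains the earlier closing onto the cup's top. I redo the grasp about 28 mm lower, checking force on the way.

Call:
arm_command(
  targets=[
    [[2,-2.7,0],[0,0,0],0.6],
    [[2,-2.7,0],[0,0,0],0.6],
    [[2.06,-2.66,0],[0,0,0],0.6],
    [[0,0,0],[0,0,0],0.6],
    [[0,0,3],[0,0,0],0.6],
    [[0,0,3],[0,0,0],0.6],
    [[0,0,3],[0,0,0],0.6],
    [[0,0,1.6],[0,0,0],0.6],
    [[0,0,0.5],[0,0,0],0.6],
    [[0,0,0.5],[0,0,0],0.6],
  ],
)

```text
clock: 7.85
ee_pos: [530.2, 170.2, -1.3]
eef_rot: [0.997, 0.079, 0.0, 0.0]
contact_force: [-0.1, 0.2, 0.5]
opening: 52.3
grip_force: 0.0
```

Call:
arm_command(
  targets=[
    [[0,0,0.2],[0,0,0],0.6],
    [[0,0,0.2],[0,0,0],0.6],
    [[0,0,0.2],[0,0,0],0.6],
    [[0,0,0.2],[0,0,0],0.6],
    [[0,0,0.2],[0,0,0],0.6],
    [[0,0,0],[0,0,0],0.6],
    [[0,0,0],[0,0,0],0.6],
    [[0,0,0],[0,0,0],0.6],
    [[0,0,0],[0,0,0],0.6],
    [[0,0,0],[0,0,0],0.6],
  ],
)

```text
clock: 8.85
ee_pos: [529.8, 169.6, -11.0]
eef_rot: [0.997, 0.078, 0.0, -0.0]
contact_force: [0.0, 0.1, 0.0]
opening: 52.2
grip_force: 0.0
```

Call:
arm_command(
  targets=[
    [[0,0,0.1],[0,0,0],0],
    [[0,0,0],[0,0,0],0],
    [[0,0,0],[0,0,0],0],
    [[0,0,0],[0,0,0],0],
    [[0,0,0],[0,0,0],0],
    [[0,0,0],[0,0,0],0],
    [[0,0,0],[0,0,0],0],
    [[0,0,0],[0,0,0],0],
    [[0,0,0],[0,0,0],0],
    [[0,0,0],[0,0,0],0],
  ],
)

```text
clock: 9.85
ee_pos: [529.7, 169.6, -12.1]
eef_rot: [0.997, 0.078, -0.0, 0.0]
contact_force: [1.0, -1.1, -0.9]
opening: 29.3
grip_force: 30.1
```

Call:
arm_command(
  targets=[
    [[0,0,-1],[0,0,0],0],
    [[0,0,-3],[0,0,0],0],
    [[0,0,-4],[0,0,0],0],
    [[0,0,-4],[0,0,0],0],
    [[0,0,-3],[0,0,0],0],
    [[0,0,0],[0,7,0],0],
    [[0,0,0],[0,7,0],0],
    [[0,0,0],[0,7,0],0],
    [[0,0,0],[0,7,0],0],
    [[0,0,0],[0,7,0],0],
  ],
)

```text
clock: 10.85
ee_pos: [559.1, 147.3, 157.6]
eef_rot: [0.968, 0.065, 0.241, 0.006]
contact_force: [2.0, -0.5, 0.7]
opening: 29.0
grip_force: 30.1
```

```bash
python3 - <<'E'
from plan import *
go([518,-34,127],10,35)
E
```

```text
t 10.8 tcp [559.1 147.3 157.6] open 29.0 grip 30.1 F [ 2.  -0.5  0.7] tilt [ 0.468  0.02  -0.884]
turn deg [ 3.64  7.23 -1.27] then shift cm [-7.65 17.15 -1.62]
```

```bash
python3 - <<'E'
from plan import *
snap('top')
go([518,-34,127],10,35);o=manip.get_obs();print(o['joint_pos'].round(3),o['dq'].round(3))
E
```

```text
t 10.9 tcp [560.6 146.9 159.1] open 29.2 grip 30.1 F [ 0.  -0.8 -0.1] tilt [ 0.472  0.019 -0.882]
turn deg [ 3.72  7.01 -1.05] then shift cm [-7.85 17.08 -1.58]
[ 0.583  0.108 -0.819  0.87  -0.325  0.335] [ 0.037  0.024  0.107 -0.433 -0.091  0.341]
```

```bash
python3 - <<'E'
from plan import *
o=manip.get_obs();R=Ro.from_quat(o['eef_rot']);print(o['ee_pos'],R.inv().apply(np.array([518,-34,132])-o['ee_pos'])/10)
E
```

```text
[560.57752001 146.93814938 159.11111133] [-7.36662294 17.27991813  0.04483854]
```

Call:
arm_command(
  targets=[
    [[-1,2.5,0],[0,0,0],0],
    [[-1,2.5,0],[0,0,0],0],
    [[-1,2.5,0],[0,0,0],0],
    [[-1,2.5,0],[0,0,0],0],
    [[-1,2.5,0],[0,0,0],0],
    [[-1.1,2.4,0],[0,0,0],0],
    [[-1.2,2.4,0],[0,0,0],0],
    [[0,0,0],[1.8,3.6,0],0],
    [[0,0,0],[1.8,3.6,0],0],
    [[0,0,0],[0,0,0],0],
  ],
)

```text
clock: 11.9
ee_pos: [519.7, -41.6, 145.8]
eef_rot: [0.957, 0.07, 0.279, -0.032]
contact_force: [1.1, 0.9, 0.2]
opening: 29.0
grip_force: 30.1
```

```bash
python3 - <<'E'
from ov import *
from plan import *
S={n:snap(n) for n in('side','top')}
go([518,-34,127],10,35);o=manip.get_obs();print(o['joint_pos'].round(3),o['dq'].round(3))
R=Ro.from_quat(o['eef_rot']);out=[]
p=o['ee_pos']
for n,(x0,y0,w,h) in(('top',(220,130,80,100)),('side',(200,140,80,100))):
    k=5;im=cv2.resize(S[n]['image'][y0:y0+h,x0:x0+w,::-1],None,fx=k,fy=k,interpolation=2)
    g=lambda X:tuple(int(v) for v in (proj(S[n],X)+.5-[x0,y0])*k)
    for off,c in((np.zeros(3),(0,255,0)),(np.array([0,0,28.])-R.apply([0,0,-28]),(255,0,255))):
        for z in(-12,-60):
            cv2.polylines(im,[np.array([g(p+off+R.apply(q)) for q in ring(15,z)])],True,c,1)
    out.append(im)
cv2.imwrite('pics/c6.png',np.hstack(out))
E
```

```text
t 12.0 tcp [520.3 -41.2 145.8] open 29.3 grip 30.1 F [ 0.7 -0.6 -0.2] tilt [ 0.528  0.099 -0.843]
turn deg [-0.3   2.49 -1.43] then shift cm [-1.17 -0.75  1.48]
[ 0.248  0.014 -0.833  0.212 -0.161  1.275] [ 0.004  0.007 -0.018  0.024  0.004  0.004]
```

View pics/c6.png

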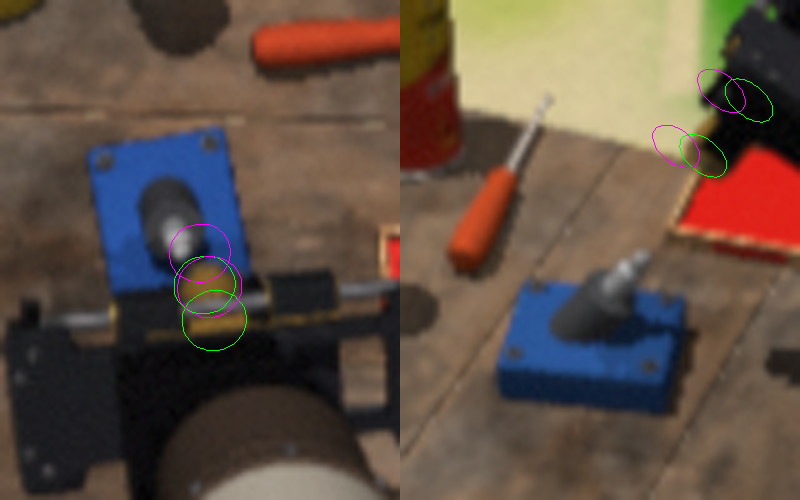

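```bash
cat > fk.py <<'E'
from plan import *
from scipy.optimize import least_squares
D=[([1.4466,.3847,.00788,0,-1.194],[233.41,579.75,189.94]),([.498,.228,-.426,0,-.916],[482.94,80.7,115.49]),
([.583,.108,-.819,.87,-.325],[560.6,146.9,159.1]),([.248,.014,-.833,.212,-.161],[520.3,-41.2,145.8])]
def wrist(q,p):
    a,H,L2,e,L3,lat=p[:6]
    A=Ro.from_euler('z',q[0])
    B=Ro.from_euler('y',q[1]-q[2])
    return A,B,A.apply(np.array([a+L2*np.sin(q[1]),-lat,H+L2*np.cos(q[1])])+B.apply([L3,0,e]))
def fk(q,p):
    A,B,w=wrist(q,p)
    T=A*B*Ro.from_euler('x',p[7]*q[3])*Ro.from_euler('y',-q[4])
    return w+T.apply([p[6],0,0]),T.apply([1,0,0])
best=None
for s in(1,-1):
    f=lambda x:np.concatenate([fk(q,list(x)+[s])[0]-t for q,t in D]+[np.array([x[0]*.003,(x[3])*.003])])
    r=least_squares(f,[0,250,400,30,400,160,250])
    if best is None or r.cost<best[0]:best=(r.cost,list(r.x)+[s])
P=best[1]
def ik(tcp,d,q0=(.23,.2,-.8,.3,-.3)):
    f=lambda q:np.concatenate([(fk(q,P)[0]-tcp)/100,fk(q,P)[1]-d])
    r=least_squares(f,q0);return r.x,r.cost
E
python3 - <<'E'
from fk import *
print(best[0],np.round(P,1));o=manip.get_obs();print(o['joint_pos'],o['ee_pos'],fk(o['joint_pos'],P))
for yaw in(8,10,13):
  d=pose(yaw,35).apply([0,0,1])
  for s in(60,35,0,-16,-38):
    tip=np.array([545,-29,88.]);q,c=ik(tip-d*s+12.1*d,d);A,B,w=wrist(q,P)
    print(yaw,s,q.round(3),round(c,6),'angle',np.arccos(A.apply(B.apply([1,0,0]))@d).round(3))
E
```

```text
2812.9690855012363 [ 139.6 -210.   651.3  123.5  170.8  149.2  274.9   -1. ]
[ 0.24795353  0.01383936 -0.83272884  0.21160776 -0.16122178  1.27504802] [520.33233478 -41.22774875 145.82565296] (array([525.33173393, -30.49099984, 163.31037019]), array([ 0.52828196,  0.09896263, -0.84328202]))
8 60 [ 0.27   0.005 -1.056 -0.656  0.123] 0.0 angle 0.123
8 35 [ 0.265  0.044 -1.124 -0.339  0.216] 0.0 angle 0.216
8 0 [ 0.258  0.105 -1.213 -0.193  0.361] 0.0 angle 0.361
8 -16 [ 0.255  0.134 -1.252 -0.16   0.428] 0.0 angle 0.428
8 -38 [ 0.251  0.177 -1.304 -0.129  0.521] 0.0 angle 0.521
10 60 [ 0.251  0.008 -1.053 -0.413  0.109] 0.0 angle 0.109
10 35 [ 0.248  0.047 -1.12  -0.202  0.21 ] 0.0 angle 0.21
10 0 [ 0.244  0.107 -1.21  -0.113  0.358] 0.0 angle 0.358
10 -16 [ 0.242  0.136 -1.249 -0.094  0.426] 0.0 angle 0.426
10 -38 [ 0.24   0.178 -1.301 -0.075  0.519] 0.0 angle 0.519
13 60 [ 0.222  0.014 -1.047  0.027  0.101] 0.0 angle 0.101
13 35 [ 0.222  0.052 -1.114  0.013  0.207] 0.0 angle 0.207
13 0 [ 0.223  0.111 -1.204  0.007  0.355] 0.0 angle 0.355
13 -16 [ 0.223  0.14  -1.243  0.006  0.423] 0.0 angle 0.423
13 -38 [ 0.223  0.181 -1.295  0.005  0.517] 0.0 angle 0.517
```

```bash
cat > fk2.py <<'E'
from fk import *
# x: a,H,L2,b2,e,L3,lat,L6,latw
def fk3(q,x):
    a,H,L2,b2,e,L3,lat,L6,lw,k=x
    A=Ro.from_euler('z',q[0]);Q=Ro.from_euler('y',q[1]);B=Ro.from_euler('y',q[1]-q[2])
    C=A*B*Ro.from_euler('x',-q[3]);T=C*Ro.from_euler('y',-q[4])
    p=A.apply([a,-lat,H])+A.apply(Q.apply([b2,0,L2]))+A.apply(B.apply([L3,0,e]))+C.apply([0,-lw,k])+T.apply([L6,0,0])
    return p,T.apply([1,0,0]),np.arccos(A.apply(B.apply([1,0,0]))@T.apply([1,0,0]))
E
python3 - <<'E'
from fk2 import *
x0=np.array([50,300,400,0,0,400,80,250,80,0.])
for free in([1,2,4,5,6,7],[1,2,4,5,6,7,8],[0,1,2,4,5,6,7,8],[1,2,3,4,5,6,7,8],[0,1,2,4,5,6,7,8,9]):
    def full(v):
        x=np.array([0,300,400,0,0,400,160,250,0,0.]);x[free]=v;return x
    f=lambda v:np.concatenate([fk3(q,full(v))[0]-t for q,t in D]+[.002*(v-x0[free])])
    r=least_squares(f,x0[free]);print(free,full(r.x).round(0),r.fun[:12].round(1))
E
```

```text
[1, 2, 4, 5, 6, 7] [   0. -478.  900.    0.  241.  177.  145.  337.    0.    0.] [-16.4 -11.  -11.8  17.7  26.5  29.7   8.9 -43.4 -36.6  -5.7  10.3  18.7]
[1, 2, 4, 5, 6, 7, 8] [  0. 157. 566.   0.   1. 421.   1. 339. 159.   0.] [-0.  -0.   0.   0.1  0.  -0.1 -0.  -0.   0.   0.   0.   0. ]
[0, 1, 2, 4, 5, 6, 7, 8] [ -0. 157. 567.   0.   2. 421.   1. 339. 159.   0.] [-0.  -0.   0.   0.   0.  -0.1 -0.  -0.   0.  -0.  -0.   0. ]
[1, 2, 3, 4, 5, 6, 7, 8] [  0. 157. 567.  -0.   2. 421.   1. 339. 159.   0.] [-0.  -0.   0.   0.   0.  -0.1  0.  -0.   0.  -0.  -0.   0. ]
[0, 1, 2, 4, 5, 6, 7, 8, 9] [ -1. 156. 568.   0.   2. 421.   1. 339. 159.   0.] [-0.  -0.   0.   0.   0.  -0.1 -0.  -0.   0.  -0.   0.   0. ]
```

```bash
cat >> fk2.py <<'E'
X=[0,157,566,0,1,421,1,339,159,0]
lo=np.array([-3.14,-1.21,-1.07,-3.16,-2.99]);hi=np.array([3.14,2.06,1.41,2.05,-.16])
def ik3(tcp,d,q0):
    f=lambda q:np.concatenate([(fk3(q,X)[0]-tcp)/100,fk3(q,X)[1]-d])
    return least_squares(f,np.clip(q0,lo+.01,hi-.01),bounds=(lo,hi))
E
python3 - <<'E'
from fk2 import *
rng=np.random.default_rng(0);tip=np.array([545,-29,88.])
for yaw in(7,10,13):
  d=pose(yaw,35).apply([0,0,1])
  for s in(60,20,-38):
    t=tip-d*(s-12.1);seen=[]
    for i in range(40):
        r=ik3(t,d,rng.uniform(lo,hi))
        if r.cost<1e-6 and not any(np.abs(r.x-k).max()<.05 for k in seen):seen.append(r.x)
    print(yaw,s,[list(k.round(2)) for k in seen])
E
```

```text
7 60 []
7 20 []
7 -38 []
10 60 []
10 20 []
10 -38 []
13 60 []
13 20 []
13 -38 []
```

```bash
python3 - <<'E'
from fk2 import *
import fk2
fk2.lo=lo-np.array([0,0,.5,.5,0]);fk2.hi=hi+np.array([0,0,.5,.5,3.1])
rng=np.random.default_rng(0);tip=np.array([545,-29,88.])
for yaw in(10,):
  d=pose(yaw,35).apply([0,0,1])
  for s in(60,20,-38):
    t=tip-d*(s-12.1);seen=[]
    for i in range(60):
        r=ik3(t,d,rng.uniform(fk2.lo,fk2.hi))
        if r.cost<1e-6 and not any(np.abs(r.x-k).max()<.05 for k in seen):seen.append(r.x)
    print(yaw,s,[list(k.round(2)) for k in seen])
# max tilt reachable within limits
fk2.lo,fk2.hi=lo,hi
for tilt in(24,26,28,30,32,34):
  d=pose(10,tilt).apply([0,0,1])
  o=[]
  for s in(60,20,-38):
    dd=pose(10,35).apply([0,0,1]);r=min((ik3(tip-dd*s+d*12.1,d,np.array(q0)) for q0 in([.25,.0,-.8,.2,-.3],[.25,.0,-.8,-1.,-.3],[-.1,.0,-.8,1.5,-.3],[.4,.2,-.8,-1.8,-.3])),key=lambda r:r.cost)
    o.append((round(r.cost,5),list(r.x.round(2))))
  print(tilt,o)
E
```

```text
10 60 []
10 20 []
10 -38 []
24 [(np.float64(0.0), [np.float64(0.27), np.float64(0.07), np.float64(-0.72), np.float64(0.11), np.float64(-0.37)]), (np.float64(0.0), [np.float64(0.27), np.float64(0.16), np.float64(-0.73), np.float64(0.14), np.float64(-0.26)]), (np.float64(6e-05), [np.float64(0.25), np.float64(0.3), np.float64(-0.7), np.float64(0.14), np.float64(-0.16)])]
26 [(np.float64(0.0), [np.float64(0.28), np.float64(0.06), np.float64(-0.76), np.float64(0.15), np.float64(-0.3)]), (np.float64(0.0), [np.float64(0.26), np.float64(0.15), np.float64(-0.78), np.float64(0.21), np.float64(-0.19)]), (np.float64(0.00046), [np.float64(0.24), np.float64(0.29), np.float64(-0.68), np.float64(0.02), np.float64(-0.16)])]
28 [(np.float64(0.0), [np.float64(0.27), np.float64(0.05), np.float64(-0.81), np.float64(0.2), np.float64(-0.23)]), (np.float64(0.00011), [np.float64(0.26), np.float64(0.15), np.float64(-0.78), np.float64(0.17), np.float64(-0.16)]), (np.float64(0.00107), [np.float64(0.23), np.float64(0.29), np.float64(-0.65), np.float64(-0.11), np.float64(-0.16)])]
30 [(np.float64(1e-05), [np.floa
[... 334 characters left out ...]
t64(0.00032), [np.float64(0.26), np.float64(0.04), np.float64(-0.83), np.float64(0.15), np.float64(-0.16)]), (np.float64(0.00124), [np.float64(0.23), np.float64(0.15), np.float64(-0.72), np.float64(-0.1), np.float64(-0.16)]), (np.float64(0.00219), [np.float64(0.18), np.float64(0.29), np.float64(-0.58), np.float64(-0.42), np.float64(-0.16)])]
34 [(np.float64(0.00095), [np.float64(0.25), np.float64(0.04), np.float64(-0.79), np.float64(0.01), np.float64(-0.16)]), (np.float64(0.00184), [np.float64(0.21), np.float64(0.15), np.float64(-0.69), np.float64(-0.26), np.float64(-0.16)]), (np.float64(0.00234), [np.float64(0.14), np.float64(0.29), np.float64(-0.56), np.float64(-0.59), np.float64(-0.16)])]
```

```bash
cat > ik4.py <<'E'
from fk2 import *
def sols(tcp,d,N=150,slack=0,seed=0):
    l=lo-slack;h=hi+slack;rng=np.random.default_rng(seed);seen=[]
    f=lambda q:np.concatenate([(fk3(q,X)[0]-tcp)/100,fk3(q,X)[1]-d])
    for i in range(N):
        r=least_squares(f,rng.uniform(l,h),bounds=(l,h),xtol=1e-12,ftol=1e-12,gtol=1e-12,max_nfev=150)
        if r.cost<1e-5 and not any(np.abs(r.x-k).max()<.05 for k in seen):seen.append(r.x)
    return seen
E
time python3 - <<'E'
from ik4 import *
tip=np.array([545,-29,88.])
d=pose(10,35).apply([0,0,1])
for s in(60,-38):
  for sl in(0,np.array([0,0,.5,1.2,0])+np.array([0,0,0,0,3.])):
    print(s,[list(k.round(2)) for k in sols(tip-d*(s-12.1),d,60,sl)])
E
```

```text
60 []
60 []
-38 []
-38 []
real	0m35.711s
user	0m35.799s
sys	0m0.248s
```

```bash
python3 - <<'E'
from fk2 import *
for q,t in D: print(fk3(q,X)[0].round(1),t,fk3(q,X)[1].round(3))
tip=np.array([545,-29,88.]);d=pose(10,35).apply([0,0,1]);t=tip-d*47.9
f=lambda q:np.concatenate([(fk3(q,X)[0]-t)/100,fk3(q,X)[1]-d])
for q0 in([.25,.014,-.83,.2,-.16],[.25,.014,-.83,.2,.16],[-.2,.1,-.9,-2.9,-.3],[-.2,.1,-.9,2.9,-.3],[.5,0,-.8,-1.5,-.2],[0.1,0,-.8,1.5,-.2]):
    r=least_squares(f,q0,xtol=1e-12,ftol=1e-12);print(r.x.round(3),r.cost,f(r.x).round(4))
E
```

```text
[233.6 579.8 188.6] [233.41, 579.75, 189.94] [-0. -0. -1.]
[483.1  80.6 114. ] [482.94, 80.7, 115.49] [ 0.001  0.    -1.   ]
[560.6 146.6 157.7] [560.6, 146.9, 159.1] [ 0.472  0.019 -0.882]
[520.4 -41.4 144.4] [520.3, -41.2, 145.8] [ 0.528  0.099 -0.843]
[ 0.231  0.037 -0.927  0.337 -0.008] 0.0005127988917316727 [ 0.0009 -0.0033  0.0022 -0.0152  0.0271 -0.0066]
[ 0.231  0.037 -0.927  0.337 -0.008] 0.0005127988917310513 [ 0.0009 -0.0033  0.0022 -0.0152  0.0271 -0.0066]
[ 0.231  0.037 -0.927 -5.946 -0.008] 0.0005127988917319776 [ 0.0009 -0.0033  0.0022 -0.0152  0.0271 -0.0066]
[ 0.231  0.037 -0.927  0.337 -0.008] 0.0005127988917308417 [ 0.0009 -0.0033  0.0022 -0.0152  0.0271 -0.0066]
[ 0.231  0.037 -0.927  0.337 -0.008] 0.0005127988917310105 [ 0.0009 -0.0033  0.0022 -0.0152  0.0271 -0.0066]
[ 0.231  0.037 -0.927  0.337 -0.008] 0.0005127988917308254 [ 0.0009 -0.0033  0.0022 -0.0152  0.0271 -0.0066]
```

The pin's lean cannot be matched with the tool axis along it, because joint 5 is at its limit. So I stand the cup back on free bench at about (490,100) and grasp it again with the tool leaning 25° back. It can then be inserted with the tool at only about 10° tilt.

```bash
python3 - <<'E'
from plan import *
go([490,100,60],9,0)
from ik4 import *
d35=pose(10,35).apply([0,0,1]);tip=np.array([545,-29,88.])
for t in(8,12,15):
  d=pose(10,t).apply([0,0,1])
  for s in(60,0,-38):
    g=tip-d35*s-d35*34; print(t,s,[list(k.round(2)) for k in sols(g+d*47,d,6)])
for p in((490,100),(559,275)):
  for h in(34,120):
    d=pose(9,-25).apply([0,0,1]);print(p,[list(k.round(2)) for k in sols(np.array([*p,h])+d*47,d,6)])
E
```

```text
t 12.0 tcp [520.3 -41.2 145.8] open 29.3 grip 30.1 F [ 0.7 -0.6 -0.2] tilt [ 0.528  0.099 -0.843]
turn deg [ -1.01 -32.5   -0.32] then shift cm [ -0.79 -14.42   8.58]
8 60 [[np.float64(0.26), np.float64(0.17), np.float64(-0.51), np.float64(0.02), np.float64(-0.75)]]
8 0 [[np.float64(0.25), np.float64(0.29), np.float64(-0.5), np.float64(0.02), np.float64(-0.65)]]
8 -38 [[np.float64(0.25), np.float64(0.36), np.float64(-0.48), np.float64(0.02), np.float64(-0.59)]]
12 60 [[np.float64(0.26), np.float64(0.14), np.float64(-0.56), np.float64(0.03), np.float64(-0.66)]]
12 0 [[np.float64(0.26), np.float64(0.26), np.float64(-0.55), np.float64(0.03), np.float64(-0.55)]]
12 -38 [[np.float64(0.25), np.float64(0.34), np.float64(-0.54), np.float64(0.04), np.float64(-0.48)]]
15 60 [[np.float64(0.27), np.float64(0.12), np.float64(-0.6), np.float64(0.04), np.float64(-0.59)]]
15 0 [[np.float64(0.26), np.float64(0.25), np.float64(-0.6), np.float64(0.05), np.float64(-0.47)]]
15 -38 [[np.float64(0.26), np.float64(0.33), np.float64(-0.58), np.float64(0.05), np.float64(-0.4)]]
(490, 100) [[np.float64(0.45), np.float64(0.62), np.float64(-0.19), np.float64(-0.13), np.float64(-1.18)]]
(490, 100) [[np.float64(0.45), np.float64(0.51), np.float64(-0.13), np.float64(-0.13), np.float64(-1.35)]]
(559, 275) [[np.float64(0.62), np.float64(0.77), np.float64(0.17), np.float64(-0.19), np.float64(-1.37)]]
(559, 275) [[np.float64(0.62), np.float64(0.69), np.float64(0.24), np.float64(-0.19), np.float64(-1.52)]]
```

Call:
arm_command(
  targets=[
    [[0,0,-2],[0,0,0],0],
    [[0,0,0],[-0.2,-6.5,0],0],
    [[0,0,0],[-0.2,-6.5,0],0],
    [[0,0,0],[-0.2,-6.5,0],0],
    [[0,0,0],[-0.2,-6.5,0],0],
    [[0,0,0],[-0.2,-6.5,0],0],
    [[0,-3.6,0],[0,0,0],0],
    [[0,-3.6,0],[0,0,0],0],
    [[0,-3.6,0],[0,0,0],0],
    [[0,-3.6,0],[0,0,0],0],
  ],
)

```text
clock: 13.0
ee_pos: [487.4, 99.2, 162.0]
eef_rot: [0.997, 0.075, -0.0, 0.001]
contact_force: [0.0, 0.1, -0.8]
opening: 29.2
grip_force: 30.1
```

```bash
python3 - <<'E'
from plan import *
go([490,100,-11],9,0)
E
```

```text
t 13.0 tcp [487.4  99.2 162. ] open 29.2 grip 30.1 F [ 0.   0.1 -0.8] tilt [-0.001 -0.002 -1.   ]
turn deg [ 0.11  0.06 -0.35] then shift cm [ 0.27 -0.03 17.3 ]
```

Call:
arm_command(
  targets=[
    [[0.2,0,3],[0,0,-0.3],0],
    [[0,0,4],[0,0,0],0],
    [[0,0,4],[0,0,0],0],
    [[0,0,3.5],[0,0,0],0],
    [[0,0,1.5],[0,0,0],0],
    [[0,0,1],[0,0,0],0],
    [[0,0,0.3],[0,0,0],0],
    [[0,0,0],[0,0,0],0],
    [[0,0,0],[0,0,0],0],
    [[0,0,0],[0,0,0],0],
  ],
)

```text
clock: 14.0
ee_pos: [489.8, 99.9, -9.8]
eef_rot: [0.997, 0.078, 0.001, -0.002]
contact_force: [-0.1, 0.6, 0.2]
opening: 29.1
grip_force: 30.1
```

Call:
arm_command(
  targets=[
    [[0,0,0],[0,0,0],0.6],
    [[0,0,0],[0,0,0],0.6],
    [[0,0,0],[0,0,0],0.6],
    [[0,0,0],[0,0,0],0.6],
    [[0,0,0],[0,0,0],0.6],
    [[0,0,-2],[0,0,0],0.6],
    [[0,0,-3],[0,0,0],0.6],
    [[0,0,-3],[0,0,0],0.6],
    [[0,0,0],[0,0,0],0.6],
    [[0,0,0],[0,0,0],0.6],
  ],
)

```text
clock: 15.0
ee_pos: [489.2, 99.5, 69.6]
eef_rot: [0.997, 0.078, 0.0, -0.002]
contact_force: [-1.1, -0.3, -0.8]
opening: 52.0
grip_force: 0.0
```

```bash
python3 - <<'E'
from fit import *
from plan import *
S={'side':snap('side')}
B=colmask(S['side'],(12,125,50),(28,255,255))
p=proj(S['side'],[490,100,24]);print(p)
w=np.zeros_like(B);cv2.circle(w,tuple(int(v) for v in p.round()),16,255,-1);M={'side':(B&w)/255.}
cyl=lambda x:np.vstack([ring(15,0),ring(15,48)])+[x[0],x[1],0]
r=fitm(S,M,cyl,(490,100),(6,6));print(r.x,r.fun,M['side'].sum())
go([490,100,34]+pose(9,-25).apply([0,0,47]),9,-25)
E
```

```text
[249.48943656 241.18800991]
[488.27587846 100.36780444] 27.44705882352941 185.0
t 15.1 tcp [488.5  99.2  68.7] open 52.6 grip 0.0 F [-0.5 -0.5 -0.4] tilt [-0.002  0.002 -1.   ]
turn deg [-1.600e-01 -2.491e+01 -2.000e-02] then shift cm [ 1.61 -0.06  7.78]
```

Call:
arm_command(
  targets=[
    [[0,0,0],[0,-6.25,0],0.6],
    [[0,0,0],[0,-6.25,0],0.6],
    [[0,0,0],[0,-6.25,0],0.6],
    [[0,0,0],[0,-6.2,0],0.6],
    [[1.7,0,0],[0,0,0],0.6],
    [[0,0,2],[0,0,0],0.6],
    [[0,0,2.5],[0,0,0],0.6],
    [[0,0,2],[0,0,0],0.6],
    [[0,0,0],[0,0,0],0.6],
    [[0,0,0],[0,0,0],0.6],
  ],
)

```text
clock: 16.05
ee_pos: [477.0, 97.3, 2.4]
eef_rot: [0.973, 0.077, -0.217, 0.016]
contact_force: [-0.5, 0.5, -0.2]
opening: 52.1
grip_force: 0.0
```

```bash
python3 - <<'E'
from plan import *
go([489.5,100,34]+pose(9,-25).apply([0,0,47]),9,-25)
E
```

```text
t 16.1 tcp [477.   97.3   2.4] open 52.1 grip 0.0 F [-0.5  0.5 -0.2] tilt [-0.419 -0.065 -0.906]
turn deg [-0.08  0.11  0.03] then shift cm [-0.18 -0.07  1.29]
```

Call:
arm_command(
  targets=[
    [[-0.18,-0.07,0.6],[0,0,0],0.6],
    [[0,0,0.69],[0,0,0],0.6],
    [[0,0,0],[0,0,0],0.6],
    [[0,0,0],[0,0,0],0],
    [[0,0,0],[0,0,0],0],
    [[0,0,0],[0,0,0],0],
    [[0,0,0],[0,0,0],0],
    [[0,0,0],[0,0,0],0],
    [[0,0,0],[0,0,0],0],
    [[0,0,0],[0,0,0],0],
  ],
)

```text
clock: 17.05
ee_pos: [470.2, 97.3, -7.8]
eef_rot: [0.973, 0.077, -0.216, 0.016]
contact_force: [0.7, 0.1, 2.3]
opening: 29.3
grip_force: 30.0
```

```bash
python3 - <<'E'
from plan import *
o=manip.get_obs();R=Ro.from_quat(o['eef_rot'])
m=R.inv().apply(np.array([489,100,0])-o['ee_pos']);a=R.inv().apply([0,0,1.])
print('t',o['clock'],o['ee_pos'],'mouth in tool',m,'axis in tool',a,o['opening'],o['grip_force'])
E
```

```text
t 17.05 [470.16775852  97.25112861  -7.75931447] mouth in tool [ 13.97218645   0.20406852 -15.07159367] axis in tool [-0.42236676 -0.00252441 -0.90642151] 29.253074767723522 29.99687051732508
```

```bash
python3 - <<'E'
import cv2,numpy as np
np.set_printoptions(linewidth=200)
for n,(x0,x1,y0,y1) in(('top',(247,263,170,187)),('side',(237,254,184,204))):
    h=cv2.cvtColor(cv2.imread(f'pics/{n}0.png'),cv2.COLOR_BGR2HSV)[y0:y1,x0:x1]
    print(n,'S cols',x0);print(np.c_[np.arange(y0,y1),h[:,:,1]]);print('V');print(np.c_[np.arange(y0,y1),h[:,:,2]])
E
```

```text
top S cols 247
[[170 171 108  16  15  14  13   8   9  13  18  16  54 164 184 185 189]
 [171 172  95  21   5   9  16  15   8  15  15  13  15 124 184 188 187]
 [172 174 112  22  14  12  16  12  15  12  12  12  16  56 165 187 188]
 [173 183 133  25  12  12   8   9   8   8  17  12   8  30 133 184 187]
 [174 184 142  35  12  15  13   5   4   4   0  14  12  20 111 180 188]
 [175 183 153  46  12  12   3   4   2   2   2   0  16  12  78 179 189]
 [176 185 165  66  20  12   5   6   2   3   4   5  10  16  83 176 191]
 [177 191 178  88  20  12   3   5   3   3   5   4   6  23 104 181 190]
 [178 186 184 126  28   8  10   6   5   6   2   5   6  24 122 183 189]
 [179 185 189 164  70  28  11   5   2   5   2   4  10  62 140 182 193]
 [180 188 192 184 136  57  20   3   2   3   2  11  49 143 177 192 193]
 [181 187 190 188 177 121  82  72  31   9  17  50 130 181 186 192 192]
 [182 187 188 189 184 189 166 160 145  95  90 139 180 196 183 189 191]
 [183 191 186 190 190 196 198 189 171 188 173 187 191 190 191 192 186]
 [184 188 186 185 187 188 192 191 194 182 186 189 181 198 191 189 191]
 [185 187 186 188 18
[... 3652 characters left out ...]
 73  99 109 115 115 109]
 [195  85  67  66  77 102 117 114 109 112  97  80  87 108 113 117 116 111]
 [196  68  61  69  89 120 114 103  87  77  74  82 105 118 119 117 113 112]
 [197  60  66  69  90 111 101  86  69  58  62  85 101 107 111 107 105 105]
 [198  61  67  68  78  93  83  67  55  49  62  99 113 115 109 101  83  88]
 [199  57  61  64  69  71  63  55  46  38  55  99 128 131 129 119  83  67]
 [200  53  54  56  65  64  57  54  42  34  56  99 129 133 133 123  92  74]
 [201  49  47  45  52  59  64  62  55  47  61 103 128 133 133 130 115 103]
 [202  46  41  39  37  43  52  53  55  53  61  95 116 131 133 132 132 129]
 [203  42  39  32  30  28  30  37  38  45  55  68  84 114 126 119 132 131]]
```

```bash
python3 - <<'E'
from fit import *
S={n:snap(n) for n in('side','top')}
for z in(84,87,90):print(z,at_z(S['side'],(247.9,189.8),z),at_z(S['top'],(255.6,181.7),z))
print(tri(S['side'],(247.9,189.8),S['top'],(255.6,181.7)))
# base yaw from blue top edges in the first top picture (left & right edges)
im=cv2.cvtColor(cv2.imread('pics/top0.png'),cv2.COLOR_BGR2HSV)
m=cv2.inRange(im,(105,150,90),(125,255,255));m[:150]=0;m[200:]=0;m[:,:230]=0;m[:,285:]=0
L=[];Rr=[];
for r in range(162,190):
    c=np.nonzero(m[r])[0];L.append(at_z(S['top'],(c.min()-.5,r),30)[:2]);Rr.append(at_z(S['top'],(c.max()+.5,r),30)[:2])
for e in(L,Rr):
    e=np.array(e);v=cv2.fitLine(e.astype(np.float32),cv2.DIST_HUBER,0,.01,.01).ravel();print('edge yaw',np.degrees(np.arctan(v[1]/v[0])),v[2:])
rect=cv2.minAreaRect(np.array([at_z(S['top'],(x,y),30)[:2] for y,x in zip(*np.nonzero(m))],np.float32));print(rect)
# shoulder/pin centre line, top: gray pixels
E
```

```text
84 [549.54220931 -33.87026117  84.        ] [542.03400638 -29.86128171  84.        ]
87 [548.00942556 -30.51364634  87.        ] [541.34908755 -29.87654643  87.        ]
90 [546.47664181 -27.15703151  90.        ] [540.66416872 -29.89181114  90.        ]
(array([544.13850572, -29.14695675,  88.20736739]), np.float64(6.153222731186368))
edge yaw 13.049496 [577.46124  16.71516]
edge yaw 11.742754 [575.43695  -62.835026]
((576.6184692382812, -23.03778076171875), (97.16963958740234, 77.2594223022461), 12.711195945739746)
```

```bash
cat > ins.py <<'E'
from plan import *
M=np.array([13.97,.2,-15.07]);YAW=12.5;TIP=np.array([543.5,-29.3,90.])
AX=pose(YAW,35).apply([0,0,-1.])
def target(h,tip=TIP,tilt=10):  # mouth h mm above the tip along the pin axis
    R=pose(YAW,tilt);return tip+h*AX-R.apply(M)
def report(h,tip=TIP,tilt=10):
    go(target(h,tip,tilt),YAW,tilt)
    o=manip.get_obs();R=Ro.from_quat(o['eef_rot']);m=o['ee_pos']+R.apply(M)
    a=R.apply(pose(0,-25).inv().apply([0,0,1.]))
    print('mouth',m.round(1),'height over tip',((m-tip)@AX).round(1),'off-axis',(m-tip-AX*((m-tip)@AX)).round(1),'axis err deg',np.degrees(np.arccos(min(1,a@AX))).round(1))
E
python3 -c "
from ins import *
report(60)"
```

```text
t 17.1 tcp [470.2  97.3  -7.8] open 29.4 grip 30.0 F [ 0.7 -0.   1.3] tilt [-0.418 -0.064 -0.906]
turn deg [-0.61 34.97 -3.53] then shift cm [  2.12  13.92 -12.79]
mouth [489. 100.   0.] height over tip -59.3 off-axis [-87.7 122.  -41.5] axis err deg 35.0
```

Call:
arm_command(
  targets=[
    [[-0.4,0,-0.9],[0,0,0],0],
    [[-1.2,0,-2.6],[0,0,0],0],
    [[-1.7,0,-3.6],[0,0,0],0],
    [[-1.7,0,-3.6],[0,0,0],0],
    [[-1.5,0,-3.2],[0,0,0],0],
    [[0,0,0],[0,7,-0.5],0],
    [[0,0,0],[0,7,-0.5],0],
    [[0,0,0],[0,7,-0.5],0],
    [[0,0,0],[0,7,-0.5],0],
    [[0,0,0],[0,7,-0.5],0],
  ],
)

```text
clock: 18.15
ee_pos: [470.2, 97.2, 146.8]
eef_rot: [0.991, 0.099, 0.09, -0.014]
contact_force: [-0.3, -0.0, -1.2]
opening: 29.3
grip_force: 30.0
```

```bash
python3 -c "
from ins import *
report(60)"
```

```text
t 18.1 tcp [470.2  97.2 146.8] open 29.3 grip 30.0 F [-0.3 -0.  -1.2] tilt [ 0.175  0.045 -0.984]
turn deg [-0.36 -0.41 -1.15] then shift cm [-0.56 13.91  2.43]
mouth [481.   99.  164.2] height over tip 79.8 off-axis [-17.8 138.2   8.8] axis err deg 0.4
```

Call:
arm_command(
  targets=[
    [[0,0,0],[-0.36,-0.41,-1.15],0],
    [[-0.1,2.3,0],[0,0,0],0],
    [[-0.1,2.3,0],[0,0,0],0],
    [[-0.1,2.3,0.5],[0,0,0],0],
    [[-0.1,2.3,0.5],[0,0,0],0],
    [[-0.1,2.3,0.7],[0,0,0],0],
    [[-0.06,2.41,0.73],[0,0,0],0],
    [[0,0,0],[0,0,0],0],
    [[0,0,0],[0,0,0],0],
    [[0,0,0],[0,0,0],0],
  ],
)

```text
clock: 19.15
ee_pos: [498.7, -38.9, 121.2]
eef_rot: [0.991, 0.109, 0.083, -0.008]
contact_force: [-0.7, 0.1, -0.3]
opening: 29.3
grip_force: 30.0
```

```bash
python3 - <<'E'
from ins import *
from ov import ring
report(25)
S={n:snap(n) for n in('side','top')}
np.savez('s.npz',**{n+'_'+k:S[n][k] for n in S for k in('image','R','t','camera_matrix','k1')})
o=manip.get_obs();R=Ro.from_quat(o['eef_rot']);a=R.apply(pose(0,-25).inv().apply([0,0,1.]));m=o['ee_pos']+R.apply(M)
Q=Ro.align_vectors([a],[[0,0,1]])[0];out=[]
for n,(x0,y0,w,h) in(('top',(225,145,56,70)),('side',(220,140,56,70))):
    k=7;im=cv2.resize(S[n]['image'][y0:y0+h,x0:x0+w,::-1],None,fx=k,fy=k,interpolation=2)
    g=lambda X:tuple(int(v) for v in (proj(S[n],X)+.5-[x0,y0])*k)
    for z,r in((0,15),(48,15),(0,2)):cv2.polylines(im,[np.array([g(m+Q.apply(p)) for p in ring(r,z)])],True,(0,255,0),1)
    for z,r in((0,2),(-38,17)):cv2.polylines(im,[np.array([g(TIP+Q.apply(p)) for p in ring(r,z)])],True,(255,0,255),1)
    out.append(im)
cv2.imwrite('pics/c7.png',np.hstack(out))
E
```

```text
t 19.1 tcp [498.7 -38.9 121.2] open 29.3 grip 30.0 F [-0.7  0.1 -0.3] tilt [ 0.164  0.035 -0.986]
turn deg [0.08 0.37 0.03] then shift cm [1.51 0.01 3.11]
mouth [509.7 -36.7 138.4] height over tip 59.5 off-axis [-0.5  0.  -0.3] axis err deg 0.4
```

View pics/c7.png

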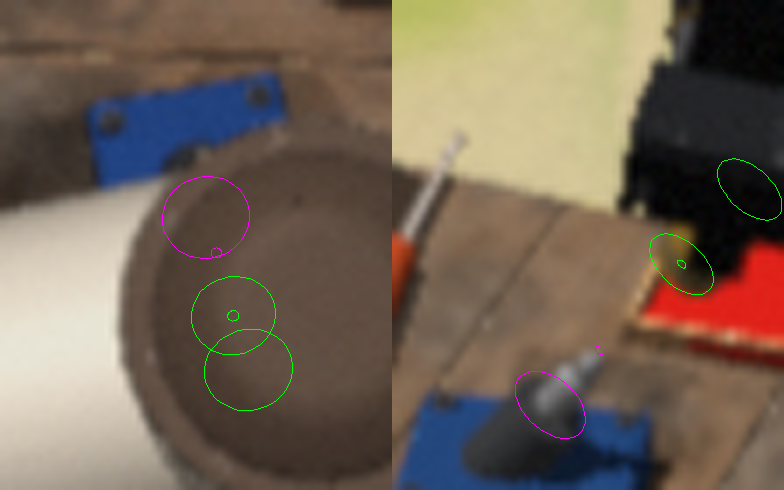

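The side view puts the mouth ring at about (681,264), matching the cup. The real tip is at (591,352) against my marker at (599,350), so I move the tip estimate 1–2 mm in x and approach under force control.

```bash
sed -i 's/543.5,-29.3,90/544.8,-28.5,90/' ins.py; python3 -c "
from ins import *
report(4)
print(pose(YAW,10).inv().apply(-AX))"
```

```text
t 19.2 tcp [498.7 -38.6 121.3] open 29.3 grip 30.0 F [-0.6 -0.1 -0.6] tilt [ 0.164  0.035 -0.986]
turn deg [0.07 0.35 0.06] then shift cm [ 2.54 -0.01  5.04]
mouth [509.7 -36.4 138.5] height over tip 60.3 off-axis [-1.3 -0.4 -1. ] axis err deg 0.4
[ 4.22618262e-01 -8.77875425e-18  9.06307787e-01]
```

Call:
arm_command(
  targets=[
    [[0,0,0],[0.07,0.35,0.06],0],
    [[0.5,0,1],[0,0,0],0],
    [[0.5,0,1],[0,0,0],0],
    [[0.5,0,1],[0,0,0],0],
    [[0.5,0,1],[0,0,0],0],
    [[0.54,0,1.04],[0,0,0],0],
    [[0,0,0],[0,0,0],0],
    [[0,0,0],[0,0,0],0],
    [[0,0,0],[0,0,0],0],
    [[0,0,0],[0,0,0],0],
  ],
)

```text
clock: 20.25
ee_pos: [531.6, -32.1, 76.1]
eef_rot: [0.99, 0.108, 0.087, -0.009]
contact_force: [0.1, -0.1, -0.3]
opening: 29.2
grip_force: 30.0
```

```bash
python3 - <<'E'
from ins import *
from fit import fitm,colmask,ring
report(-4)
s=snap('side')
o=manip.get_obs();R=Ro.from_quat(o['eef_rot']);m=o['ee_pos']+R.apply(M)
print('proj mouth',proj(s,m),'rim',proj(s,m+R.apply([15*np.cos(np.radians(25)),0,-15*np.sin(np.radians(25))])),proj(s,m-R.apply([15*np.cos(np.radians(25)),0,-15*np.sin(np.radians(25))])))
h=cv2.cvtColor(s['image'],cv2.COLOR_RGB2HSV)
np.set_printoptions(linewidth=200)
x0,x1,y0,y1=236,262,172,200
print('H,S>90 brass map cols',x0)
for r in range(y0,y1):print(r,''.join('B' if 10<a<30 and b>135 else '.' if b>60 else ('o' if c>70 else '#') for a,b,c in h[r,x0:x1]))
E
```

```text
t 20.2 tcp [531.6 -32.1  76.1] open 29.2 grip 30.0 F [ 0.1 -0.1 -0.3] tilt [ 0.17   0.037 -0.985]
turn deg [ 0.02 -0.01 -0.06] then shift cm [ 0.36 -0.08  0.74]
mouth [542.5 -29.9  93.4] height over tip 4.2 off-axis [ 0.1 -0.8 -0.1] axis err deg 0.0
proj mouth [249.52914706 188.62395209] rim [245.16887451 185.8608876 ] [253.8661352  191.37217797]
H,S>90 brass map cols 236
172 ......####################
173 ......####################
174 ......####################
175 ......#.####.#############
176 ......##.#################
177 ......##..#..#############
178 ......###.#...############
179 ......####...####.#...####
180 ......###.#.#..#..#...####
181 .....########...#..#..##.#
182 ............#......##....#
183 ............##..#..###...#
184 ............BBB...###.##..
185 ............BBBB#....#..#.
186 ............BBBBB###..#.##
187 ............BBBB#..#...BB.
188 .............BBB.#.....B.B
189 ...........B..B.#..#.....B
190 ............B...B..##.....
191 .........oo..B..B.........
192 .......ooooo..............
193 ......oooooo#.............
194 ..oo#oooooooo.............
195 .o##ooooooooo.............
196 o###oooooooo..............
197 o###ooooo##ooooo..........
198 ####oooo##.....oooooo.....
199 #####o####.......##..o....
```

```bash
python3 - <<'E'
from ins import *
from fit import sil,ring
s=snap('side');old=cv2.imread('pics/side0.png')[:,:,::-1].astype(int)
d=np.abs(s['image'].astype(int)-old).max(2)
o=manip.get_obs();R=Ro.from_quat(o['eef_rot']);a=R.apply(pose(0,-25).inv().apply([0,0,1.]));m=o['ee_pos']+R.apply(M)
Q=Ro.align_vectors([a],[[0,0,1]])[0]
mod=sil(s,np.vstack([m+Q.apply(ring(15,0)),m+Q.apply(ring(15,48))]))
x0,x1=238,266
print(o['clock'],m)
for r in range(174,198):print(r,' '.join('%3d'%v for v in d[r,x0:x1]),''.join('#' if v>.5 else '.' for v in mod[r,x0:x1]))
E
```

```text
20.35 [542.4865981  -29.86988179  93.36724558]
174  15  14   3  67  98  95 102  97 100  99  93  91  94  91  92  88  86  81  85  93 115 125  68  99 155 160 160 159 ............................
175  14  11  14  90 102  96 100 101 106 106 108 106 103 105 104  97  93  92  98 110 129  92  78 116 131 153 161 159 .................#####......
176  15   9  19  90 112 109 106 107 107 109 113 109 110 111 110 105 102 108 113 130 135  76 106 144 129 150 158 156 ................#######.....
177  14   4  27  92 115 114 114 118 110 117 110 113 117 115 106 106 107 111 124 148 110  93 145 168 167 166 163 164 ...............#########....
178  14   6  28  92 110 109 113 116 119 116 110 111 114 113 111 111 114 120 136 147 102 147 176 185 185 182 180 174 ..............###########...
179  15   4  32  94 105 103 103 123 124 117 115 112 114 108 113 118 120 134 149 119 118 179 186 185 190 184 186 183 ..............############..
180  14   1  49  94 101  98 103 117 121 115 113 117 114 112 112 116 120 143 149  95 131 188 192 191 190 194 190 187 .............#############..
181  12   1  58 103 105 100 117 121 12
[... 1726 characters left out ...]
  2   1   4   3   3  11  15  23  34  39  39  23   9   8   5   6  15  16  15  16  17  15  15 ............................
194   6   8   8   4   2   4   1   4   2   6   4   7   8  15  20  18   7   5   5   5   5  15  15  17  16  17  14  16 ............................
195   2   6   4   1   4   7   5   2   2   1   3   7   7   8   9   7   5   8   5   3   6  12  15  16  17  17  16  15 ............................
196   4   6   1   5   9   7   7   5   3   2   6  10   7   7   6   7   6   3   4  11  12  14  15  15  16  16  15  14 ............................
197   5   4   1   7   8   7   9   5   7   4   4   6   6   4   6   5   6   2   9  12  13  16  16  15  16  16  15  14 ............................
```

Call:
arm_command(
  targets=[
    [[0.04,-0.08,0.09],[0,0,0],0],
    [[0.04,0,0.09],[0,0,0],0],
    [[0.04,0,0.09],[0,0,0],0],
    [[0.04,0,0.09],[0,0,0],0],
    [[0.04,0,0.09],[0,0,0],0],
    [[0.04,0,0.09],[0,0,0],0],
    [[0.04,0,0.09],[0,0,0],0],
    [[0.04,0,0.09],[0,0,0],0],
    [[0,0,0],[0,0,0],0],
    [[0,0,0],[0,0,0],0],
  ],
)

```text
clock: 21.35
ee_pos: [535.6, -30.4, 69.0]
eef_rot: [0.99, 0.108, 0.086, -0.009]
contact_force: [0.0, -0.4, -1.1]
opening: 29.3
grip_force: 30.0
```

```bash
python3 -c "
from ins import *
report(-9)
o=manip.get_obs();print('F in pin axes e2,e1,AX',[round(float(o['contact_force']@v),1) for v in(np.cross(AX,[0,0,1])/np.sin(np.radians(35)),np.cross(AX,np.cross(AX,[0,0,1]))/np.sin(np.radians(35)),AX)])"
```

```text
t 21.4 tcp [535.6 -30.4  69. ] open 29.3 grip 30.0 F [ 0.  -0.4 -1.1] tilt [ 0.169  0.037 -0.985]
turn deg [ 0.02  0.04 -0.06] then shift cm [ 0.27 -0.    0.42]
mouth [546.6 -28.1  86.3] height over tip -4.1 off-axis [-0.5 -0.1 -0.4] axis err deg 0.1
F in pin axes e2,e1,AX [-0.4, 0.7, -0.9]
```

Call:
arm_command(
  targets=[
    [[0.04,0,0.09],[0,0,0],0],
    [[0.04,0,0.09],[0,0,0],0],
    [[0.04,0,0.09],[0,0,0],0],
    [[0.04,0,0.09],[0,0,0],0],
    [[0.04,0,0.09],[0,0,0],0],
    [[0.04,0,0.09],[0,0,0],0],
    [[0,0,0],[0,0,0],0],
    [[0,0,0],[0,0,0],0],
    [[0,0,0],[0,0,0],0],
    [[0,0,0],[0,0,0],0],
  ],
)

```text
clock: 22.35
ee_pos: [538.8, -29.6, 64.2]
eef_rot: [0.99, 0.108, 0.086, -0.009]
contact_force: [-0.1, -0.4, -1.1]
opening: 29.4
grip_force: 30.0
```

```bash
cat >> ins.py <<'E'
def forces():
    o=manip.get_obs();e1=np.cross([0,0,1],AX);e1/=np.linalg.norm(e1);e2=np.cross(e1,AX)
    print('e1',e1.round(2),'e2',e2.round(2),'F along e1,e2,AX',[round(float(o['contact_force']@v),1) for v in(e1,e2,AX)],'moment',o['moment'].round(2))
E
python3 -c "
from ins import *
report(-16);forces()"
```

```text
t 22.4 tcp [538.8 -29.6  64.2] open 29.4 grip 30.0 F [-0.1 -0.4 -1.1] tilt [ 0.169  0.037 -0.985]
turn deg [ 0.02  0.03 -0.06] then shift cm [ 0.33 -0.    0.52]
mouth [549.8 -27.4  81.5] height over tip -9.9 off-axis [-0.6 -0.2 -0.4] axis err deg 0.1
e1 [ 0.22 -0.98  0.  ] e2 [-0.8  -0.18 -0.57] F along e1,e2,AX [0.3, 0.8, -0.7] moment [-0.16  0.41 -0.02]
```

Call:
arm_command(
  targets=[
    [[0.04,0,0.09],[0,0,0],0],
    [[0.04,0,0.09],[0,0,0],0],
    [[0.04,0,0.09],[0,0,0],0],
    [[0.04,0,0.09],[0,0,0],0],
    [[0.04,0,0.09],[0,0,0],0],
    [[0.04,0,0.09],[0,0,0],0],
    [[0.04,0,0.09],[0,0,0],0],
    [[0.04,0,0.09],[0,0,0],0],
    [[0,0,0],[0,0,0],0],
    [[0,0,0],[0,0,0],0],
  ],
)

```text
clock: 23.35
ee_pos: [543.2, -28.7, 57.6]
eef_rot: [0.99, 0.108, 0.086, -0.009]
contact_force: [-0.2, 0.4, -1.2]
opening: 28.9
grip_force: 30.0
```

```bash
python3 -c "
from ins import *
report(-25);forces()"
```

```text
t 23.4 tcp [543.2 -28.7  57.6] open 28.9 grip 30.0 F [-0.2  0.4 -1.2] tilt [ 0.169  0.037 -0.985]
turn deg [ 0.02  0.03 -0.06] then shift cm [ 0.38 -0.    0.61]
mouth [554.2 -26.5  74.9] height over tip -17.9 off-axis [-0.7 -0.2 -0.5] axis err deg 0.1
e1 [ 0.22 -0.98  0.  ] e2 [-0.8  -0.18 -0.57] F along e1,e2,AX [-0.5, 0.8, -1.0] moment [-0.26  0.35  0.  ]
```

Call:
arm_command(
  targets=[
    [[0.04,0,0.08],[0,0,0],0],
    [[0.04,0,0.08],[0,0,0],0],
    [[0.04,0,0.08],[0,0,0],0],
    [[0.04,0,0.08],[0,0,0],0],
    [[0.04,0,0.08],[0,0,0],0],
    [[0.04,0,0.08],[0,0,0],0],
    [[0.04,0,0.08],[0,0,0],0],
    [[0.04,0,0.08],[0,0,0],0],
    [[0,0,0],[0,0,0],0],
    [[0,0,0],[0,0,0],0],
  ],
)

```text
clock: 24.35
ee_pos: [547.3, -27.7, 51.8]
eef_rot: [0.99, 0.108, 0.086, -0.009]
contact_force: [1.2, 0.0, -0.7]
opening: 29.0
grip_force: 30.0
```

```bash
python3 -c "
from ins import *
report(-34);forces()"
```

```text
t 24.4 tcp [547.3 -27.7  51.8] open 29.0 grip 30.0 F [ 1.2  0.  -0.7] tilt [ 0.169  0.037 -0.985]
turn deg [ 0.01  0.04 -0.06] then shift cm [ 0.45 -0.    0.78]
mouth [558.2 -25.5  69.1] height over tip -25.0 off-axis [-0.6 -0.1 -0.4] axis err deg 0.1
e1 [ 0.22 -0.98  0.  ] e2 [-0.8  -0.18 -0.57] F along e1,e2,AX [0.2, -0.6, -1.3] moment [-0.16  0.29 -0.  ]
```

Call:
arm_command(
  targets=[
    [[0.04,0,0.08],[0,0,0],0],
    [[0.04,0,0.08],[0,0,0],0],
    [[0.04,0,0.08],[0,0,0],0],
    [[0.04,0,0.08],[0,0,0],0],
    [[0.04,0,0.08],[0,0,0],0],
    [[0.04,0,0.08],[0,0,0],0],
    [[0.04,0,0.08],[0,0,0],0],
    [[0.04,0,0.08],[0,0,0],0],
    [[0.04,0,0.08],[0,0,0],0],
    [[0,0,0],[0,0,0],0],
  ],
)

```text
clock: 25.35
ee_pos: [552.0, -26.7, 45.3]
eef_rot: [0.99, 0.108, 0.086, -0.009]
contact_force: [-0.4, -0.7, 0.2]
opening: 29.1
grip_force: 30.0
```

```bash
python3 -c "
from ins import *
report(-40);forces()"
```

```text
t 25.4 tcp [552.  -26.7  45.3] open 29.1 grip 30.0 F [-0.4 -0.7  0.2] tilt [ 0.169  0.037 -0.985]
turn deg [ 0.02  0.05 -0.06] then shift cm [ 0.34 -0.    0.6 ]
mouth [562.9 -24.5  62.5] height over tip -33.2 off-axis [-0.4 -0.1 -0.3] axis err deg 0.1
e1 [ 0.22 -0.98  0.  ] e2 [-0.8  -0.18 -0.57] F along e1,e2,AX [0.6, 0.4, 0.5] moment [-0.14  0.39  0.01]
```

Call:
arm_command(
  targets=[
    [[0.04,0,0.08],[0,0,0],0],
    [[0.04,0,0.08],[0,0,0],0],
    [[0.04,0,0.08],[0,0,0],0],
    [[0.04,0,0.08],[0,0,0],0],
    [[0.04,0,0.08],[0,0,0],0],
    [[0.04,0,0.08],[0,0,0],0],
    [[0.04,0,0.08],[0,0,0],0],
    [[0.02,0,0.04],[0,0,0],0],
    [[0,0,0],[0,0,0],0],
    [[0,0,0],[0,0,0],0],
  ],
)

```text
clock: 26.35
ee_pos: [554.1, -26.4, 42.2]
eef_rot: [0.99, 0.108, 0.085, -0.009]
contact_force: [-11.0, 1.0, 19.0]
opening: 29.0
grip_force: 30.0
```

```bash
python3 -c "
from ins import *
report(-42);forces()"
```

```text
t 26.4 tcp [554.1 -26.4  42.2] open 29.0 grip 30.0 F [-11.   1.  19.] tilt [ 0.167  0.036 -0.985]
turn deg [ 0.03  0.17 -0.03] then shift cm [ 0.27 -0.01  0.44]
mouth [565.1 -24.1  59.4] height over tip -37.0 off-axis [-0.4 -0.2 -0.3] axis err deg 0.2
e1 [ 0.22 -0.98  0.  ] e2 [-0.8  -0.18 -0.57] F along e1,e2,AX [-3.4, -2.3, 21.6] moment [0.45 2.83 0.25]
```

Fully home: the axial force is 21.6 N with the mouth at z ≈ 59, so this ferrule goes in the green tray. I pause, then withdraw.

Call:
arm_command(
  targets=[
    [[0,0,0],[0,0,0],0],
    [[0,0,0],[0,0,0],0],
    [[0,0,0],[0,0,0],0],
    [[0,0,0],[0,0,0],0],
    [[0,0,0],[0,0,0],0],
    [[-0.4,0,-0.9],[0,0,0],0],
    [[-0.6,0,-1.3],[0,0,0],0],
    [[-0.6,0,-1.3],[0,0,0],0],
    [[-0.8,0,-1.7],[0,0,0],0],
    [[-1,0,-2.1],[0,0,0],0],
  ],
)

```text
clock: 27.35
ee_pos: [509.9, -36.0, 106.6]
eef_rot: [0.99, 0.108, 0.086, -0.009]
contact_force: [0.1, 0.1, -0.7]
opening: 29.0
grip_force: 30.0
```

```bash
python3 - <<'E'
from ins import *
from ik4 import *
o=manip.get_obs();print(o['joint_pos'].round(2),o['opening'],o['grip_force'])
for yaw in(12.5,-10):
    R=pose(yaw,-25);d=R.apply([0,0,1])
    for T in((498,-348,4),(498,-348,80)):
        t=np.array(T)-R.apply(M);print(yaw,t.round(1),[list(k.round(2)) for k in sols(t,d,8)])
R=pose(-10,-25);go(np.array([498,-348,60])-R.apply(M),-10,-25)
# stage one: translate with present orientation toward the mouth at (500,-340,120)
R=Ro.from_quat(o['eef_rot']);m=o['ee_pos']+R.apply(M);print('mouth',m,'shift now',R.inv().apply(np.array([500,-345,110])-m)/10)
E
```

```text
[ 0.25  0.19 -0.52  0.01 -0.68  1.53] 28.957967324354946 29.99535576425842
12.5 [ 479.4 -351.9   -3.8] [[np.float64(-0.25), np.float64(0.71), np.float64(-0.11), np.float64(0.21), np.float64(-1.15)]]
12.5 [ 479.4 -351.9   72.2] [[np.float64(-0.25), np.float64(0.62), np.float64(-0.05), np.float64(0.2), np.float64(-1.3)]]
-10 [ 479.3 -344.5   -3.8] [[np.float64(-0.31), np.float64(0.74), np.float64(0.02), np.float64(0.06), np.float64(-1.28)]]
-10 [ 479.3 -344.5   72.2] [[np.float64(-0.31), np.float64(0.66), np.float64(0.08), np.float64(0.06), np.float64(-1.42)]]
t 27.4 tcp [509.9 -36.  106.6] open 29.0 grip 30.0 F [ 0.1  0.1 -0.7] tilt [ 0.168  0.037 -0.985]
turn deg [  2.99 -34.46  22.58] then shift cm [ 4.42 30.91  3.94]
mouth [520.85305603 -33.81937144 123.85759295] shift now [-8.84240842 29.93986708 -0.1372477 ]
```

Call:
arm_command(
  targets=[
    [[0,3.75,-1],[0,-4.37,0],0],
    [[0,3.75,0],[0,-4.37,0],0],
    [[0,3.75,0],[0,-4.37,0],0],
    [[0,3.75,0],[0,-4.37,0],0],
    [[0,3.75,0],[0,-4.37,0],0],
    [[0,3.75,0],[0,-4.37,0],0],
    [[0,3.75,0],[0,-4.37,0],0],
    [[0,3.75,0],[0,-4.37,0],0],
    [[0,0,0],[0,0,0],0],
    [[0,0,0],[0,0,0],0],
  ],
)

```text
clock: 28.35
ee_pos: [573.2, -329.5, 114.2]
eef_rot: [0.97, 0.105, -0.216, 0.023]
contact_force: [-0.4, 0.2, 0.4]
opening: 29.1
grip_force: 30.0
```

```bash
python3 - <<'E'
from ins import *
R=pose(12.5,-25)
go(np.array([498,-348,30])-R.apply(M),12.5,-25)
go(np.array([498,-348,5])-R.apply(M),12.5,-25)
S=snap('top')
for l in('tray_green',):
    d=manip.cut_out('top',l)
    for e in d:print(e['score'],at_z(S,e['at'],8),e['mask'].sum())
E
```

```text
t 28.4 tcp [ 573.2 -329.5  114.2] open 29.1 grip 30.0 F [-0.4  0.2  0.4] tilt [-0.415 -0.09  -0.905]
turn deg [-0.14  0.11 -0.11] then shift cm [-4.85  0.16 12.41]
t 28.4 tcp [ 573.2 -329.5  114.2] open 29.1 grip 30.0 F [-0.4  0.2  0.4] tilt [-0.415 -0.09  -0.905]
turn deg [-0.14  0.11 -0.11] then shift cm [-3.8   0.16 14.67]
0.77 [ 499.25447456 -346.16136122    8.        ] 1506
```

Call:
arm_command(
  targets=[
    [[-0.97,0.03,2.48],[0,0,0],0],
    [[-0.97,0.03,2.48],[0,0,0],0],
    [[-0.97,0.03,2.48],[0,0,0],0],
    [[-0.97,0.03,2.48],[0,0,0],0],
    [[-0.97,0.04,2.48],[0,0,0],0],
    [[0.5,0,1.1],[0,0,0],0],
    [[0.4,0,0.8],[0,0,0],0],
    [[0.15,0,0.36],[0,0,0],0],
    [[0,0,0],[0,0,0],0],
    [[0,0,0],[0,0,0],0],
  ],
)

```text
clock: 29.45
ee_pos: [481.1, -351.4, -0.4]
eef_rot: [0.971, 0.106, -0.214, 0.024]
contact_force: [0.4, 0.6, -1.0]
opening: 29.5
grip_force: 30.0
```

```bash
python3 - <<'E'
from ins import *
R=pose(12.5,-25)
go(np.array([498,-348,4.5])-R.apply(M),12.5,-25)
E
```

```text
t 29.4 tcp [ 4.811e+02 -3.514e+02 -4.000e-01] open 29.5 grip 30.0 F [ 0.4  0.6 -1. ] tilt [-0.411 -0.092 -0.907]
turn deg [ 0.05 -0.07 -0.04] then shift cm [-0.04  0.01  0.34]
```

Call:
arm_command(
  targets=[
    [[0.13,0,0.29],[0,0,0],0],
    [[0,0,0],[0,0,0],0],
    [[0,0,0],[0,0,0],0.6],
    [[0,0,0],[0,0,0],0.6],
    [[0,0,0],[0,0,0],0.6],
    [[0,0,0],[0,0,0],0.6],
    [[0,0,-2],[0,0,0],0.6],
    [[0,0,-3],[0,0,0],0.6],
    [[0,0,-4],[0,0,0],0.6],
    [[0,0,-4],[0,0,0],0.6],
  ],
)

```text
clock: 30.45
ee_pos: [533.5, -339.5, 114.8]
eef_rot: [0.97, 0.106, -0.216, 0.023]
contact_force: [0.5, -0.0, 0.2]
opening: 51.7
grip_force: 0.0
```

```bash
python3 - <<'E'
from fit import *
from ins import *
S={'side':snap('side')}
B=colmask(S['side'],(12,125,50),(28,255,255))
p=proj(S['side'],[498,-348,28]);print(p)
w=np.zeros_like(B);cv2.circle(w,tuple(int(v) for v in p.round()),12,255,-1);Mk={'side':(B&w)/255.}
cyl=lambda x:np.vstack([ring(15,4),ring(15,52)])+[x[0],x[1],0]
r=fitm(S,Mk,cyl,(498,-348),(6,6));print(r.x,r.fun,Mk['side'].sum())
h=S['side']['image']
print([(d['score'],d['at']) for d in manip.cut_out('side','ferrule_1')])
# ferrule A refit from first pictures: left cup
d0={}
R=pose(9,-25)
go(np.array([559.5,274,34])+R.apply([0,0,47-100.]),9,-25)
o=manip.get_obs();Rn=Ro.from_quat(o['eef_rot']);print(Rn.inv().apply(np.array([559.5,274,34])+R.apply([0,0,47-100.])-o['ee_pos'])/10)
E
```

```text
[298.8495682  151.21666828]
[ 499.2890625  -351.03515625] 36.39607843137255 113.0
[(0.64, [179.8, 267.8]), (0.55, [300.6, 151.1]), (0.49, [218.9, 297.2]), (0.24, [295.2, 158.7])]
t 30.6 tcp [ 538.5 -340.7  119.2] open 52.2 grip 0.0 F [ 0.3  1.2 -0.2] tilt [-0.402 -0.097 -0.911]
turn deg [ 1.88 -0.6   3.07] then shift cm [ 14.2  -60.38  -2.51]
[ 17.44481568 -59.42314511  -4.31199746]
```

Call:
arm_command(
  targets=[
    [[0,-4,-0.5],[0,0,0.3],0.6],
    [[0.5,-4.4,-0.5],[0,0,0.3],0.6],
    [[1,-4.4,-0.5],[0,0,0.3],0.6],
    [[1,-4.4,-0.5],[0,0,0.3],0.6],
    [[1,-4.4,0],[0,0,0.3],0.6],
    [[1,-4.4,0],[0,0,0.3],0.6],
    [[1,-4.4,0],[0,0,0.3],0.6],
    [[1,-4.4,0],[0,0,0.3],0.6],
    [[1,-4.4,0],[0,0,0.3],0.6],
    [[1,-4.4,0],[0,0,0.3],0.6],
  ],
)

```text
clock: 31.55
ee_pos: [532.3, 105.8, 91.2]
eef_rot: [0.973, 0.08, -0.215, 0.029]
contact_force: [1.2, 0.4, -0.5]
opening: 52.3
grip_force: 0.0
```

```bash
python3 - <<'E'
from fit import *
from ins import *
S={n:snap(n) for n in('side',)}
B={n:colmask(S[n],(12,115,45),(30,255,255)) for n in S}
cyl=lambda x:np.vstack([ring(15,0),ring(15,48)])+[x[0],x[1],0]
p=proj(S['side'],[560,273,24]);w=np.zeros_like(B['side']);cv2.circle(w,tuple(int(v) for v in p.round()),14,255,-1)
r=fitm(S,{'side':(B['side']&w)/255.},cyl,(560,273),(6,6));print('A side',r.x,r.fun,((B['side']&w)>0).sum())
im=cv2.cvtColor(cv2.imread('pics/top0.png'),cv2.COLOR_BGR2RGB);T=snap('top');T['image']=im
b=colmask(T,(12,115,70),(30,255,255));w=np.zeros_like(b);cv2.circle(w,(148,177),9,255,-1);m=b&w
n,lab,st,ce=cv2.connectedComponentsWithStats(m);k=1+st[1:,4].argmax();print(st[k],ce[k])
r=fitm({'top':T},{'top':(lab==k)*1.},cyl,(560,273),(6,6));print('A top',r.x,r.fun)
R=pose(9,-25);t=np.array([560,273,34])+R.apply([0,0,47-75.]);go(t,9,-25)
o=manip.get_obs();Rn=Ro.from_quat(o['eef_rot']);print(Rn.inv().apply(t-o['ee_pos'])/10)
E
```

```text
A side [558.01277924 276.78673553] 36.831372549019605 210
[140 170  13  13 113] [145.75221239 175.38938053]
A top [559.79180908 277.50650024] 47.31372549019608
t 31.6 tcp [532.4 108.7  90.3] open 52.2 grip 0.0 F [0.5 0.2 0.4] tilt [-0.413 -0.093 -0.906]
turn deg [ 1.54 -0.02  0.42] then shift cm [  7.17 -15.8    0.06]
[  7.29090615 -15.74162071  -0.35811822]
```

Call:
arm_command(
  targets=[
    [[0,0,0],[1.54,0,0.42],0.6],
    [[1.44,-3.2,0],[0,0,0],0.6],
    [[1.44,-3.2,0],[0,0,0],0.6],
    [[1.44,-3.2,0],[0,0,0],0.6],
    [[1.44,-3.2,0],[0,0,0],0.6],
    [[1.4,-3.4,0],[0,0,0],0.6],
    [[0,0,0],[0,0,0],0.6],
    [[0,0,0],[0,0,0],0.6],
    [[0,0,0],[0,0,0],0.6],
    [[0,0,0],[0,0,0],0.6],
  ],
)

```text
clock: 32.65
ee_pos: [572.9, 272.3, 61.8]
eef_rot: [0.974, 0.073, -0.215, 0.017]
contact_force: [-0.4, -0.9, -0.2]
opening: 51.9
grip_force: 0.0
```

```bash
python3 - <<'E'
from ins import *
R=pose(9,-25);go(np.array([559.5,277,34])+R.apply([0,0,47.]),9,-25)
E
```

```text
t 32.6 tcp [572.9 272.3  61.8] open 51.9 grip 0.0 F [-0.4 -0.9 -0.2] tilt [-0.417 -0.064 -0.907]
turn deg [-0.14 -0.05 -0.42] then shift cm [ 0.05 -0.67  7.74]
```

Call:
arm_command(
  targets=[
    [[0.05,-0.67,0],[-0.1,0,-0.4],0.6],
    [[0,0,2.5],[0,0,0],0.6],
    [[0,0,2.5],[0,0,0],0.6],
    [[0,0,2],[0,0,0],0.6],
    [[0,0,0.7],[0,0,0],0.6],
    [[0,0,0],[0,0,0],0],
    [[0,0,0],[0,0,0],0],
    [[0,0,0],[0,0,0],0],
    [[0,0,0],[0,0,0],0],
    [[0,0,0],[0,0,0],0],
  ],
)

```text
clock: 33.65
ee_pos: [540.9, 275.7, -7.7]
eef_rot: [0.974, 0.078, -0.214, 0.017]
contact_force: [0.9, -0.1, 3.5]
opening: 29.6
grip_force: 30.0
```

```bash
python3 - <<'E'
from ins import *
o=manip.get_obs();R=Ro.from_quat(o['eef_rot'])
print(o['clock'],o['opening'],o['grip_force'],o['ee_pos'])
print('mouth in tool',R.inv().apply(np.array([559,277,0])-o['ee_pos']),'axis',R.inv().apply([0,0,1.]))
E
```

```text
33.65 29.581699578476247 30.000635404139757 [540.9118963  275.71386706  -7.7430067 ]
mouth in tool [ 13.14034143   1.58442505 -14.61536214] axis [-4.20035082e-01 -7.20049678e-04 -9.07507582e-01]
```

Call:
arm_command(
  targets=[
    [[-0.4,0,-0.9],[0,0,0],0],
    [[-1.2,0,-2.6],[0,0,0],0],
    [[-1.7,0,-3.6],[0,0,0],0],
    [[-1.7,0,-3.6],[0,0,0],0],
    [[-1.5,0,-3.2],[0,0,0],0],
    [[0,2.5,0],[0,7,-0.7],0],
    [[0,3,0],[0,7,-0.7],0],
    [[0,3,0],[0,7,-0.7],0],
    [[0,3,0],[0,7,-0.7],0],
    [[0,3,0],[0,7,-0.7],0],
  ],
)

```text
clock: 34.65
ee_pos: [566.1, 132.2, 145.1]
eef_rot: [0.99, 0.109, 0.09, -0.014]
contact_force: [0.9, -0.3, -1.0]
opening: 29.6
grip_force: 30.0
```

```bash
sed -i 's/13.97,.2,-15.07/13.0,.2,-14.7/' ins.py; python3 -c "
from ins import *
report(40)"
```

```text
t 34.6 tcp [566.1 132.2 145.1] open 29.6 grip 30.0 F [ 0.9 -0.3 -1. ] tilt [ 0.175  0.048 -0.983]
turn deg [-0.52 -0.46 -0.03] then shift cm [-9.42 15.21  2.3 ]
mouth [576.1 134.1 161.9] height over tip 21.2 off-axis [ 43.1 165.2  54.5] axis err deg 0.7
```

Call:
arm_command(
  targets=[
    [[0,0,0],[-0.52,-0.46,0],0],
    [[-1.6,2.5,0],[0,0,0],0],
    [[-1.6,2.5,0],[0,0,0],0],
    [[-1.6,2.5,0],[0,0,0],0],
    [[-1.6,2.5,0],[0,0,0],0],
    [[-1.6,2.5,0.5],[0,0,0],0],
    [[-1.42,2.71,0.8],[0,0,0],0],
    [[0,0,1],[0,0,0],0],
    [[0,0,0],[0,0,0],0],
    [[0,0,0],[0,0,0],0],
  ],
)

```text
clock: 35.65
ee_pos: [512.1, -34.3, 105.6]
eef_rot: [0.991, 0.108, 0.083, -0.009]
contact_force: [-0.0, 0.5, -0.5]
opening: 29.4
grip_force: 30.0
```

```bash
python3 -c "
from ins import *
report(4)"
```

```text
t 35.6 tcp [512.1 -34.3 105.6] open 29.4 grip 30.0 F [-0.   0.5 -0.5] tilt [ 0.163  0.035 -0.986]
turn deg [ 0.05  0.39 -0.05] then shift cm [1.52 0.12 3.22]
mouth [522.3 -32.3 122.3] height over tip 39.5 off-axis [-0.4  1.1 -0.1] axis err deg 0.4
```

Call:
arm_command(
  targets=[
    [[0,0.12,0],[0.05,0.39,-0.05],0],
    [[0.5,0,1.1],[0,0,0],0],
    [[0.5,0,1.1],[0,0,0],0],
    [[0.4,0,0.8],[0,0,0],0],
    [[0.12,0,0.22],[0,0,0],0],
    [[0.08,0,0.18],[0,0,0],0],
    [[0.08,0,0.18],[0,0,0],0],
    [[0.08,0,0.18],[0,0,0],0],
    [[0.08,0,0.18],[0,0,0],0],
    [[0,0,0],[0,0,0],0],
  ],
)

```text
clock: 36.65
ee_pos: [536.4, -30.6, 69.7]
eef_rot: [0.99, 0.108, 0.087, -0.009]
contact_force: [-0.6, 0.1, -0.8]
opening: 29.4
grip_force: 30.0
```

```bash
python3 -c "
from ins import *
report(-13);forces()"
```

```text
t 36.6 tcp [536.4 -30.6  69.7] open 29.4 grip 30.0 F [-0.6  0.1 -0.8] tilt [ 0.17   0.038 -0.985]
turn deg [ 0.    0.   -0.03] then shift cm [ 0.45 -0.04  0.8 ]
mouth [546.5 -28.5  86.4] height over tip -3.8 off-axis [-0.5 -0.5 -0.4] axis err deg 0.0
e1 [ 0.22 -0.98  0.  ] e2 [-0.8  -0.18 -0.57] F along e1,e2,AX [-0.3, 0.9, -0.3] moment [-0.14  0.44 -0.02]
```

Call:
arm_command(
  targets=[
    [[0.05,-0.04,0.1],[0,0,0],0],
    [[0.05,0,0.1],[0,0,0],0],
    [[0.05,0,0.1],[0,0,0],0],
    [[0.05,0,0.1],[0,0,0],0],
    [[0.05,0,0.1],[0,0,0],0],
    [[0.05,0,0.1],[0,0,0],0],
    [[0.05,0,0.1],[0,0,0],0],
    [[0.05,0,0.1],[0,0,0],0],
    [[0,0,0],[0,0,0],0],
    [[0,0,0],[0,0,0],0],
  ],
)

```text
clock: 37.65
ee_pos: [541.7, -29.1, 62.7]
eef_rot: [0.99, 0.108, 0.087, -0.009]
contact_force: [1.2, -1.2, 0.5]
opening: 29.4
grip_force: 30.0
```

```bash
python3 -c "
from ins import *
report(-18);forces()"
```

```text
t 37.6 tcp [541.7 -29.1  62.7] open 29.4 grip 30.0 F [ 1.2 -1.2  0.5] tilt [ 0.17   0.037 -0.985]
turn deg [ 0.01 -0.01 -0.02] then shift cm [ 0.25 -0.01  0.46]
mouth [551.7 -27.1  79.4] height over tip -12.7 off-axis [-0.2 -0.2 -0.2] axis err deg 0.0
e1 [ 0.22 -0.98  0.  ] e2 [-0.8  -0.18 -0.57] F along e1,e2,AX [1.4, -1.0, -0.1] moment [-0.67  0.22 -0.06]
```

Call:
arm_command(
  targets=[
    [[0.04,0,0.08],[0,0,0],0],
    [[0.04,0,0.08],[0,0,0],0],
    [[0.04,0,0.08],[0,0,0],0],
    [[0.04,0,0.08],[0,0,0],0],
    [[0.04,0,0.08],[0,0,0],0],
    [[0.04,0,0.08],[0,0,0],0],
    [[0.03,0,0.06],[0,0,0],0],
    [[0,0,0],[0,0,0],0],
    [[0,0,0],[0,0,0],0],
    [[0,0,0],[0,0,0],0],
  ],
)

```text
clock: 38.65
ee_pos: [542.6, -29.5, 60.6]
eef_rot: [0.99, 0.109, 0.085, -0.009]
contact_force: [-14.7, -3.5, 26.7]
opening: 29.8
grip_force: 30.0
```

```bash
python3 -c "
from ins import *
report(-18);forces()"
```

```text
t 38.6 tcp [542.6 -29.5  60.6] open 29.8 grip 30.0 F [-14.7  -3.5  26.7] tilt [ 0.166  0.036 -0.985]
turn deg [0.07 0.2  0.02] then shift cm [ 0.2  -0.08  0.24]
mouth [552.7 -27.5  77.3] height over tip -15.0 off-axis [-0.5 -0.8 -0.4] axis err deg 0.2
e1 [ 0.22 -0.98  0.  ] e2 [-0.8  -0.18 -0.57] F along e1,e2,AX [0.3, -2.9, 30.5] moment [-0.91  3.39  0.03]
```

It stuck at the thicker section: the axial force is 30 N with the mouth about 22 mm above the shoulder. This one goes in the red tray. I pause, then withdraw.

Call:
arm_command(
  targets=[
    [[0,0,0],[0,0,0],0],
    [[0,0,0],[0,0,0],0],
    [[0,0,0],[0,0,0],0],
    [[0,0,0],[0,0,0],0],
    [[0,0,0],[0,0,0],0],
    [[-0.4,0,-0.9],[0,0,0],0],
    [[-0.6,0,-1.3],[0,0,0],0],
    [[-0.8,0,-1.7],[0,0,0],0],
    [[-0.8,0,-1.7],[0,0,0],0],
    [[-0.4,0,-0.9],[0,0,0],0],
  ],
)

```text
clock: 39.65
ee_pos: [504.6, -36.9, 117.6]
eef_rot: [0.99, 0.108, 0.087, -0.01]
contact_force: [0.1, -0.2, -1.3]
opening: 29.6
grip_force: 30.0
```

Call:
arm_command(
  targets=[
    [[0,1.5,-1],[0,0,0],0],
    [[0,2.5,0],[0,-4.4,0],0],
    [[0,2.5,0],[0,-4.4,0],0],
    [[0,2.5,0],[0,-4.4,0],0],
    [[0,2.5,0],[0,-4.4,0],0],
    [[0,2.5,0],[0,-4.4,0],0],
    [[0,1.5,0],[0,-4.4,0],0],
    [[0,0,0],[0,-4.4,0],0],
    [[0,0,0],[0,-4.2,0],0],
    [[0,0,0],[0,0,0],0],
  ],
)

```text
clock: 40.65
ee_pos: [537.7, -188.1, 123.5]
eef_rot: [0.97, 0.106, -0.217, 0.023]
contact_force: [-0.4, -0.4, -1.9]
opening: 29.6
grip_force: 30.0
```

```bash
python3 - <<'E'
from ins import *
R=pose(12.5,-25)
for z in(35,5):go(np.array([533,-202,z])-R.apply(M),12.5,-25)
E
```

```text
t 40.6 tcp [ 537.7 -188.1  123.5] open 29.6 grip 30.0 F [-0.4 -0.4 -1.9] tilt [-0.416 -0.091 -0.905]
turn deg [-0.07  0.21  0.04] then shift cm [1.75 1.23 9.81]
t 40.6 tcp [ 537.7 -188.1  123.5] open 29.6 grip 30.0 F [-0.4 -0.4 -1.9] tilt [-0.416 -0.091 -0.905]
turn deg [-0.07  0.21  0.04] then shift cm [ 3.02  1.23 12.53]
```

Call:
arm_command(
  targets=[
    [[0.35,0.25,1.96],[-0.07,0.21,0],0],
    [[0.35,0.25,1.96],[0,0,0],0],
    [[0.35,0.25,1.96],[0,0,0],0],
    [[0.35,0.25,1.96],[0,0,0],0],
    [[0.35,0.23,1.97],[0,0,0],0],
    [[0.5,0,1.1],[0,0,0],0],
    [[0.45,0,0.95],[0,0,0],0],
    [[0.32,0,0.67],[0,0,0],0],
    [[0,0,0],[0,0,0],0],
    [[0,0,0],[0,0,0],0],
  ],
)

```text
clock: 41.65
ee_pos: [515.6, -206.3, 0.3]
eef_rot: [0.971, 0.106, -0.213, 0.024]
contact_force: [-0.3, -0.9, -0.3]
opening: 29.6
grip_force: 30.0
```

```bash
python3 - <<'E'
from ins import *
R=pose(12.5,-25)
go(np.array([533,-202,4.3])-R.apply(M),12.5,-25)
E
```

```text
t 41.6 tcp [ 5.156e+02 -2.063e+02  3.000e-01] open 29.6 grip 30.0 F [-0.3 -0.9 -0.3] tilt [-0.408 -0.092 -0.908]
turn deg [ 0.09 -0.26 -0.01] then shift cm [ 0.15 -0.06  0.35]
```

Call:
arm_command(
  targets=[
    [[0.14,0,0.33],[0,0,0],0],
    [[0,0,0],[0,0,0],0],
    [[0,0,0],[0,0,0],0.6],
    [[0,0,0],[0,0,0],0.6],
    [[0,0,0],[0,0,0],0.6],
    [[0,0,0],[0,0,0],0.6],
    [[0,0,-2],[0,0,0],0.6],
    [[0,0,-3],[0,0,0],0.6],
    [[0,0,-4],[0,0,0],0.6],
    [[0,0,-4],[0,0,0],0.6],
  ],
)

```text
clock: 42.65
ee_pos: [568.2, -194.4, 115.7]
eef_rot: [0.971, 0.106, -0.214, 0.024]
contact_force: [0.9, 0.3, -1.4]
opening: 51.9
grip_force: 0.0
```

Call:
arm_command(
  targets=[
    [[0,0,-3],[0,0,0],0.6],
    [[0,-4,0],[0,0,0],0.6],
    [[0,-4,0],[0,0,0],0.6],
    [[0,-4,0],[0,0,0],0.6],
    [[0,-4,0],[0,0,0],0.6],
    [[0,-4,0],[0,0,0],0.6],
    [[0,-4,0],[0,0,0],0.6],
    [[0,-3,0],[0,0,0],0.6],
    [[0,-1,0],[0,0,0],0.6],
    [[0,0,0],[0,0,0],0.6],
  ],
)

```text
clock: 43.65
ee_pos: [519.6, 82.7, 141.5]
eef_rot: [0.971, 0.107, -0.213, 0.024]
contact_force: [0.8, -0.3, -0.1]
opening: 52.4
grip_force: 0.0
```

```bash
python3 - <<'E'
from fit import *
S={n:snap(n,n+'_end.png') for n in('side','top')}
cyl=lambda x:np.vstack([ring(15,4),ring(15,52)])+[x[0],x[1],0]
for g in((533,-202),(499,-350)):
  for n in S:
    B=colmask(S[n],(12,115,50),(28,255,255));p=proj(S[n],[*g,28])
    w=np.zeros_like(B);cv2.circle(w,tuple(int(v) for v in p.round()),12,255,-1)
    r=fitm({n:S[n]},{n:(B&w)/255.},cyl,g,(5,5));print(g,n,r.x.round(1),round(r.fun),((B&w)>0).sum(),round(sil(S[n],cyl(r.x)).sum()))
for n in S:
  for l in('ferrule_1','red_cap','tape_roll','driver','sander'):print(n,l,[(round(d['score'],2),np.round(d['at'])) for d in manip.cut_out(n,l)][:4])
o=manip.get_obs();print(o['clock'],o['ee_pos'],o['opening'])
E
```

```text
(533, -202) side [ 532.4 -203.6] 47 141 158
(533, -202) top [ 531.4 -204.2] 23 116 139
(499, -350) side [ 499.4 -351.8] 51 127 141
(499, -350) top [ 497.5 -348.8] 33 124 156
side ferrule_1 [(0.69, array([178., 265.])), (0.64, array([300., 149.])), (0.58, array([276., 175.])), (0.48, array([222., 297.]))]
side red_cap [(0.7, array([312., 217.]))]
side tape_roll [(0.57, array([298., 255.]))]
side driver []
side sander [(0.6, array([147., 258.]))]
top ferrule_1 [(0.67, array([321., 191.]))]
top red_cap [(0.95, array([259., 250.]))]
top tape_roll [(0.86, array([206., 250.])), (0.26, array([370., 205.]))]
top driver [(0.53, array([285., 135.]))]
top sander [(0.72, array([153., 122.]))]
44.25 [519.81543648  81.40791089 141.30679523] 52.003110312392536
```

Both ferrules stand in their trays, as seen in both cameras, and the bystanders are unmoved.

```bash
python3 -c "
from workcell import manip
print(manip.close_job())"
```

```text
the job is handed in; nothing more can be done
None
```

The job is handed in at about 44 s: the ferrule that went fully home stands mouth down in the green tray, the one that stuck at the thicker section stands mouth down in the red tray, and both cameras confirm both cups. Before gauging, I put the first one down on the bench once to grip it again, because the arm could not reach the pin's lean with the first grip.

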